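Pack a carton under the cold plate of a transport case and shut the case

ROBOT

A 6-joint arm with a two-finger parallel gripper is mounted at the origin on a cart in front of the work surface, level with it; the furniture and walls round the work are solid. World frame = base frame: x ahead of the robot, y to its left, z up, the work surface at z = 0. Lengths are in m, angles in rad, forces in N, time in s.
With the tool pointing down it reaches from about 0.4 to 0.825 m from the base axis. Payload 7 kg.
Tool frame: the origin (TCP) lies on the mounting face of the last link; the fingertips stand 178 mm ahead of it and the grasp point (between the pads) lies 159 mm ahead of it; z points along the fingers, y is the direction in which the jaws open and shut (so a half turn about z gives the same grasp; the last joint's range is limited). The gripper opens to 88 mm and grips with 3 to 60 N. Pads are 19 mm wide; open, the fingers measure 130 mm over their backs; the gripper's body (78 mm by 193 mm) begins 47 mm behind the grasp point.
Start: joints at [1.532, 0.359, 0.012, 0, -1.224, -0.288], TCP at [0.217, 0.639, 0.405] pointing down, gripper open.
Joint ranges: [-3.07, 3.07], [-1.43, 2.12], [-1.02, 1.25], [-3.03, 1.67], [-3.05, -0], [-3.03, 3.03]. Speed limits (rad/s): [2.39, 2.39, 3.01, 3.14, 3.14, 3.14].

INTERFACE

Orientations are given as [roll, pitch, yaw] about the fixed x, y, z axes, in that order (R = Rz(yaw) Ry(pitch) Rx(roll)).
In Python, from station import * gives the robot as it stands.
- The arm moves only by the tool arm_command, never from a script. Its argument "targets" is a list of rows, each a list of 3 entries, a list of its own where there are three numbers: the turn, a rotation vector about the world's x, y, z in rad, then the shift along the world's x, y, z in mm, then the closure, from 0 (fully open) to 1 (shut). In form: [[[wx, wy, wz], [tx, ty, tz], fingers], ...]. A call has 1 to 8 rows; each row shifts and turns the commanded pose from where the row before left it; what a row does not reach is not made up. A row lasts 1/10 s, in which the tool goes at most 50 mm and 8.59 degrees, less where a joint would pass 70% of its speed; a pose out of reach is approached as far as the arm can. A call with a gripper value outside its range is refused whole. The fingers move at their own pace and stop on an object; "squeeze" is the grip in N (left out, the last holds). Time passes only in rows, so rows that do not move let the fingers close. It gives the time, the measured TCP pose, the force and the opening at its end, in the units of the state.
- get_state(): the state, without advancing time (a new reading comes with each control period).
- grab_frame(name): name is "side" or "top" or "wrist"; returns (picture, depth): 400x640x3 uint8, red, green, blue; 400x640 float32, m along the optical axis (not along the pixel's ray), 0 where there is no reading.
- camera_params(name): a dict with "mtx" (3x3 intrinsics, pixels), "k1" (the pictures are not rectified: a ray, as slopes to the right and down, at radius r is drawn at 1 + k1 r^2 times it, then the intrinsics apply), "eye" and "orientation" of the camera in the world. Camera axes: x right, y down, z forward; pixel columns grow to the right and rows downward; lengths in m; the calibration is good to about 2 mm. A picture is of the moment at which its call begins: read the wrist's pose just before it. camera_params takes no time and is no camera call; for the wrist camera it gives the pose at the moment of the call.
- job_done(): hands the job in, once; it reports no verdict.
The state is a dict: "t": time; "q": joint angles; "qd": joint speeds; "joint_efforts": joint torques, N m; "eef_pos": TCP position; "ee_rot": TCP orientation; "force": force on the tool from outside, world axes, zero at the start; "moment": the same for the moment, N m; "width": finger opening in m.
Only numpy, scipy, OpenCV 4.12 (cv2) and the standard library are available. Lean on these libraries where they do the work, as an engineer would, in place of code of your own. Each camera call takes 0.05 s, during which the arm holds its last target.

TASK

Pack the slim long carton for delivery: lay it flat in the open transport case and slide it lengthwise under the metal cold plate until it is fully home against the end wall. Then swing the lid down so that the rims of the two halves meet all round, and leave the other things on the worktop where they are.

Things in the scene. Friction and masses are not known exactly. Their poses are not given: they have to be found in the camera images.
- case: Grey insulated transport case, open, standing firm (does not shift). Base 216 mm (its x) x 150 mm (its y), rim 56 mm high, walls 10 mm, inner floor 10 mm above the worktop. Origin: centre of the underside. Lid hinged along its +y side. Inside, x -98..34 mm is open from above; x 34..98 is roofed by the cold plate. A carrying handle stands 18 mm out of the -x end, 38 mm high.
- bay_mouth (a point): Mouth of the bay under the fixed aluminium cold plate: middle of its floor edge, case frame (34, -8, 10) mm; x points into the bay. The bay is 52 mm wide (centre line case y = -8), 38 mm high and 64 mm deep, to the end wall at case x = 98; its side edges are rounded (8 mm). Plate underside 48, top 56 mm above the worktop.
- lid (a joint): Lid angle in rad: 0 = shut, rims together; starts open at 1.7 to 1.9, stop at 2.0. Grey shell 216 x 150 x 34 mm (rim to outer skin); the stiff hinge stays where it is left, 2 to 5 N at the free edge. A rib inside it (12 mm thick, at case x -30..-18 mm and down to 32 mm above the worktop when shut) drops in behind the carton: the lid cannot shut on one that is not home.
- lid_hinge (a point): Middle of the lid's hinge axis: case frame (0, 75, 56.5) mm; the axis runs along the case's x. With the lid at angle q its free edge is 150 mm away in the direction case y = -cos q, z = sin q; its outer skin lies 34 mm off in the direction case y = sin q, z = cos q.
- lid_tab (a point): Middle of the finger tab on the lid's free edge (50 mm long, 18 mm wide, 10 mm thick), on its outer face, 158 mm from the hinge axis. It moves with the lid.
- slim_carton: The carton to pack: white folding carton, slim and long, 46 mm (its x) x 111 mm (its y) x 34 mm high, 30 to 110 g, lying flat. Origin: centre of the underside. Either end may go first. When home its centre is at case x = 42.5, y = -8 mm and its rear 47 mm stick out of the bay.
- wide_carton: Another flat carton, to be left alone: 56 mm (its x) x 96 mm (its y) x 28 mm high; wider, shorter and lower. The two cartons may have changed places. Origin: centre of the underside.
- medicine_cup: Small clear plastic cup, 39 mm wide, 37 mm high, upright, to be left alone. Origin: centre of the underside.
- marker: Marker pen, 135 mm long (its y), 16 mm thick, lying in front of the drawer cabinet, to be left alone. Origin: centre of the underside.

How it is judged:
On the way:
1. the slim carton lies flat in the bay, fully home under the cold plate, with the lid still up (x of slim_carton in the frame of case above 0.0365 m and y of slim_carton in the frame of case between -0.015 and -0.001 m and z of slim_carton in the frame of case below 0.016 m and angle between the y axis of slim_carton and the x axis of case, either way round below 0.12 rad and value of joint lid above 0.5 rad), for 0.2 s.
At the end, for the whole second after the job is handed in: The slim carton rests flat in the bay under the cold plate, within 6 mm of the end wall, and the lid is shut to within 0.03 rad (about 4 mm at its free edge) (x of slim_carton in the frame of case above 0.0365 m and y of slim_carton in the frame of case between -0.015 and -0.001 m and z of slim_carton in the frame of case below 0.016 m and angle between the y axis of slim_carton and the x axis of case, either way round below 0.12 rad and value of joint lid below 0.03 rad and linear speed of slim_carton below 0.02 m/s); the robot touches nothing.
It fails at once if another thing on the worktop (wide carton, cup or marker) is pushed more than 40 mm from its place (distance of any of wide_carton, medicine_cup, marker from where it was at the start of the episode above 0.04 m).
It also fails if it takes over 64 s, if anything falls off the work surface, if the arm or the gripper's body presses on something with over 40 N, if the wrist force passes 120 N, or if a joint passes its speed limit or range.

## Working session

There is one attempt and no reset: what is moved stays moved. The work goes in short steps, Python scripts to look and compute and a tool call to move; the robot and the scene stay as the last step left them, time stands still between calls to the robot, and variables do not carry over. Pictures are saved under pics/ and viewed, and the job is handed in when it is done.

Besides the shell and the picture viewer there is one more tool, called after "Call:" as name(argument=value, ...), one argument or row to a line, values as JSON. arm_command: Moves the arm, as the interface text tells. Its arguments: {"type":"object","properties":{"targets":{"type":"array"},"squeeze":{"type":"number"}},"required":["targets"]}

```bash
ls; mkdir -p pics; cat > h.py <<'E'
from station import *
import numpy as np, cv2
def save(n,name):
    p,d=grab_frame(n); cv2.imwrite(f'pics/{name}.png',p[:,:,::-1]); np.savez(f'pics/{name}.npz',p=p,d=d); return p,d
E
python3 - <<'E'
from h import *
s=get_state(); print(s)
for n in ['side','top','wrist']:
    print(n,camera_params(n))
    save(n,n+'0')
E
```

```text
pics
{'t': 0.0, 'q': array([ 1.53212255e+00,  3.59406421e-01,  1.10596098e-02, -3.70465668e-04,
       -1.22408922e+00, -2.88105183e-01]), 'qd': array([ 1.85046554e-03, -1.98341206e-03, -6.80820616e-04, -5.27593596e-05,
        2.06621551e-04, -7.16067351e-04]), 'joint_efforts': array([-2.03026202e-04, -5.82722497e+01,  2.93059462e+01,  6.99705586e+00,
        7.01544690e-03, -1.81405326e-04]), 'eef_pos': array([0.21660255, 0.63910037, 0.40370647]), 'ee_rot': array([ 3.13992157e+00, -1.32043100e-04, -3.26905018e-01]), 'force': array([ 0.39041824, -0.62374973,  0.72144551]), 'moment': array([-0.01797059,  0.04108811, -0.05391623]), 'width': 0.08785426943437276}
side {'mtx': array([[381.62165889,   0.        , 325.52268   ],
       [  0.        , 381.62165889, 201.28244284],
       [  0.        ,   0.        ,   1.        ]]), 'k1': 0.01443823252902142, 'eye': array([ 0.30926119, -0.84245627,  0.74015839]), 'orientation': array([-2.2465428 ,  0.01187644, -0.16766343])}
top {'mtx': array([[384.26859311,   0.        , 319.70289698],
       [  0.        , 384.26859311, 195.76588505],
       [  0.        ,   0.        ,   1.        ]]), 'k1': 0.006293416630629966, 'eye': array([ 0.31395989, -0.04118931,  0.93351333]), 'orientation': array([-2.99208215,  0.02046629, -1.58626603])}
wrist {'mtx': array([[300.14454434,   0.        , 320.53295971],
       [  0.        , 300.14454434, 197.16117774],
       [  0.        ,   0.        ,   1.        ]]), 'k1': 0.0075340618071227375, 'eye': array([0.28526206, 0.61372638, 0.38287093]), 'orientation': array([ 2.86594488e+00, -2.34735576e-03, -1.89835656e+00])}
```

View pics/side0.png

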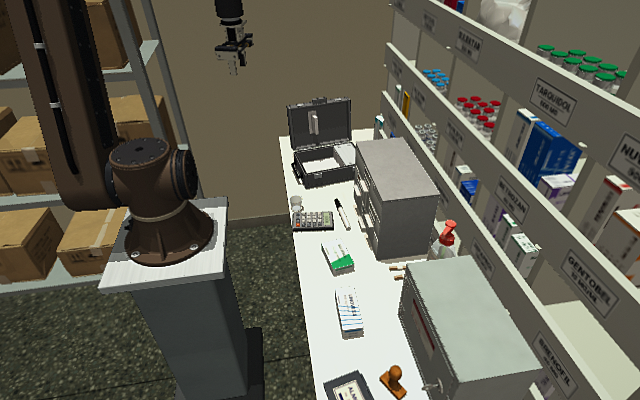

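View pics/top0.png

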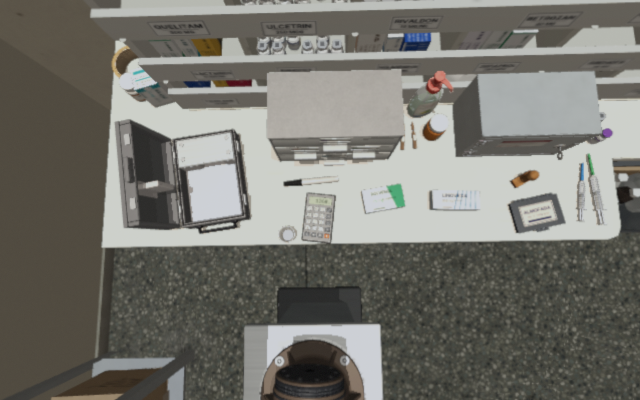

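View pics/wrist0.png

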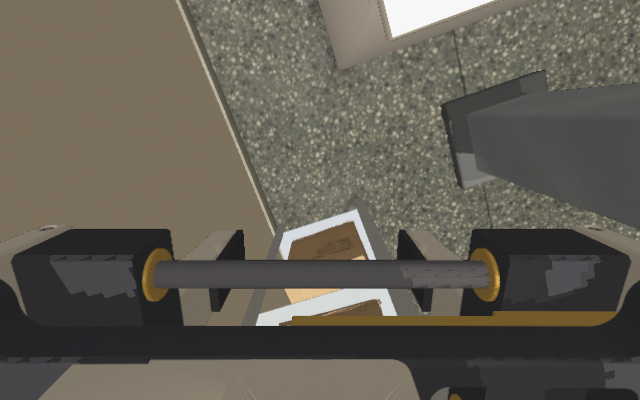

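Top view: the case is at (210,180) with its handle towards the robot (218,227) and the lid open on the left. The cartons are at (383,198) and (456,199), the cup at (289,234) and the marker at (312,182). Next I'll measure these.

```bash
cat >> h.py <<'E'
from scipy.spatial.transform import Rotation as R
def ray(cp,u,v):
    m=cp['mtx']; K=m; uv=np.stack([np.asarray(u,float).ravel(),np.asarray(v,float).ravel()],1)[:,None]
    x=cv2.undistortPoints(uv,K,np.array([cp['k1'],0,0,0,0]))[:,0]
    return np.c_[x,np.ones(len(x))]
def pts(cp,u,v,d):
    r=ray(cp,u,v)*np.asarray(d,float).ravel()[:,None]
    return r@R.from_euler('xyz',cp['orientation']).as_matrix().T+cp['eye']
def onplane(cp,u,v,z):
    r=ray(cp,u,v)@R.from_euler('xyz',cp['orientation']).as_matrix().T
    return cp['eye']+r*((z-cp['eye'][2])/r[:,2])[:,None]
def cloud(cp,d):
    v,u=np.mgrid[0:400,0:640]; P=pts(cp,u,v,d).reshape(400,640,3); P[d==0]=np.nan; return P
E
python3 - <<'E'
from h import *
f=np.load('pics/top0.npz'); p=f['p'];d=f['d']; cp=camera_params('top'); P=cloud(cp,d)
print('table z',[P[y,x].round(4) for x,y in [(420,200),(260,230),(500,170),(350,215)]])
Z=P[...,2]
for name,(x0,x1,y0,y1) in {'L':(355,412,178,220),'R':(425,488,182,218),'cup':(276,300,222,244)}.items():
    z=Z[y0:y1,x0:x1]; m=(z>0.012).astype(np.uint8)
    c=max(cv2.findContours(m,0,1)[0],key=cv2.contourArea)
    zz=np.median(z[m>0]); h=np.percentile(z[m>0],[50,90])
    c=c[:,0]+[x0,y0]
    W=onplane(cp,c[:,0],c[:,1],h[0])[:,:2]
    r=cv2.minAreaRect((W*1000).astype(np.float32)); print(name,h,r)
# case heights
for y in range(125,232,8): print(y,[int(1000*Z[y,x]) if np.isfinite(Z[y,x]) else -1 for x in range(114,256,5)])
im=cv2.resize(p[100:250,100:500],None,fx=2,fy=2,interpolation=cv2.INTER_CUBIC); cv2.imwrite('pics/z1.png',im[:,:,::-1])
im=cv2.resize(p[110:240,100:260],None,fx=5,fy=4.5,interpolation=cv2.INTER_CUBIC); cv2.imwrite('pics/z2.png',im[:,:,::-1])
E
```

```text
table z [array([ 4.399e-01, -2.688e-01, -2.000e-04]), array([ 0.3735,  0.1224, -0.001 ]), array([ 5.106e-01, -4.678e-01,  1.000e-04]), array([ 4.062e-01, -9.730e-02, -4.000e-04])]
L [0.02772194 0.02984348] ((443.0976257324219, -174.21121215820312), (57.05241775512695, 96.58102416992188), 9.37423038482666)
R [0.03372682 0.03589053] ((435.1261901855469, -340.6861877441406), (115.11001586914062, 45.08046340942383), 88.9157485961914)
cup [0.03193409 0.03780265] ((361.0841979980469, 55.52953338623047), (37.58622741699219, 37.41765213012695), 89.69010162353516)
125 [0, 198, 200, 205, 185, 173, -1, -2, -1, 0, 3, 1, -3, 0, -4, 0, 0, 0, 0, 1, 0, 0, -2, 1, 1, 0, 1, 0, -1]
133 [1, 196, 202, 203, 152, 135, 132, 128, 122, 105, -1, -1, 0, 1, 2, -2, -1, 0, 55, 56, 55, 54, 54, 54, 52, 0, -2, 0, -2]
141 [0, 200, 203, 207, 154, 141, 120, 102, 84, 69, 64, 63, 57, 53, 56, 60, 54, 55, 54, 56, 55, 55, 56, 56, 56, 5, 0, 0, 1]
149 [0, 198, 201, 202, 197, 143, 124, 106, 87, 68, 62, 67, 57, 54, 57, 54, 55, 51, 54, 57, 54, 56, 57, 54, 57, 38, 1, -1, 0]
157 [1, 198, 217, 213, 198, 143, 126, 108, 91, 69, 61, 61,
[... 446 characters left out ...]
2, 204, 160, 156, 149, 144, 134, 127, 120, 63, 57, 37, 12, 9, 9, 8, 8, 10, 9, 9, 11, 7, 57, 23, -2, -1]
197 [0, -2, 199, 202, 206, 158, 139, 122, 103, 84, 67, 61, 65, 55, 42, 11, 12, 8, 9, 10, 10, 10, 11, 11, 3, 53, 51, 0, -2]
205 [0, 1, 199, 201, 205, 198, 143, 124, 108, 89, 70, 61, 63, 54, 49, 12, 6, 10, 10, 9, 11, 12, 8, 10, 8, 9, 53, -3, -3]
213 [-1, -2, 200, 202, 201, 201, 144, 124, 113, 92, 73, 59, 62, 61, 54, 22, 9, 10, 10, 9, 9, 11, 8, 9, 12, 9, 56, 5, 0]
221 [-1, 0, 196, 199, 199, 203, 185, 171, 111, 93, 78, 59, 63, 61, 54, 24, 54, 54, 57, 56, 52, 53, 38, 25, 41, 2, 0, 0, 0]
229 [-2, 0, 1, -1, 0, 0, -1, 0, -2, 85, 70, 58, -1, 1, 2, -1, 0, 31, -3, 26, 28, 26, 29, -1, -1, 0, -1, 1, 0]
```

View pics/z1.png

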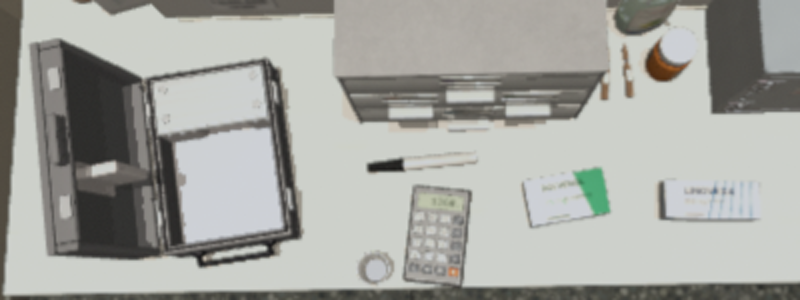

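View pics/z2.png

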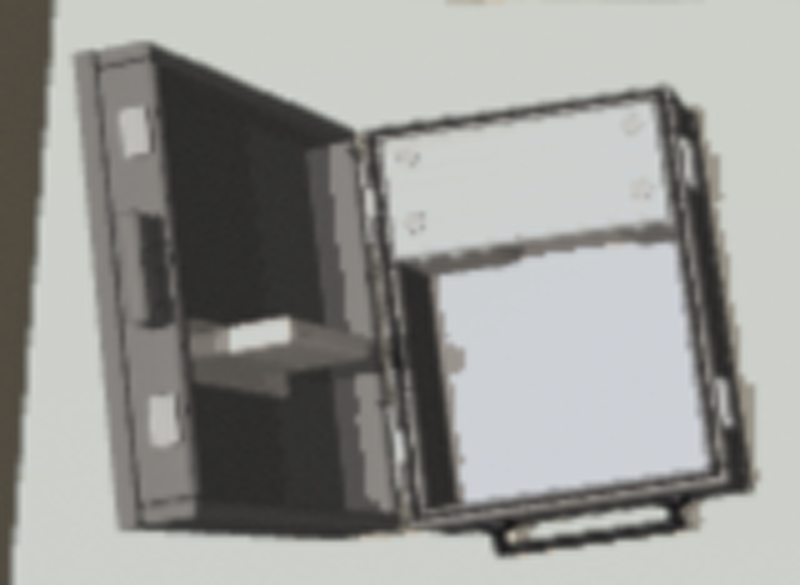

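Right-hand carton measures 115×45, height 34, so it is the slim one (left is 57×97×28, the wide one). Now the case pose.

```bash
python3 - <<'E'
from h import *
f=np.load('pics/top0.npz'); p=f['p'];d=f['d']; cp=camera_params('top'); P=cloud(cp,d); Z=P[...,2]
# right-edge: per row, last pixel with z in 45..62 in cols 200..256
def line(pix,inv=False):
    W=onplane(cp,[a for a,b in pix],[b for a,b in pix],0.056)[:,:2]
    vx,vy,x,y=cv2.fitLine((W*1000).astype(np.float32),cv2.DIST_HUBER,0,.01,.01).ravel(); 
    r=(W*1000-[x,y])@[-vy,vx]
    return (x,y),(vx,vy),np.degrees(np.arctan2(vy,vx)),r.std()
M=(Z>0.046)&(Z<0.066)
R_=[(max(x for x in range(200,256) if M[y,x])+.5,y) for y in range(138,214,1) if M[y,200:256].any()]
print([a for a,b in R_])
F=[(x,min(y for y in range(120,160) if M[y,x])-.5) for x in range(184,232)]
print([b for a,b in F])
N=[(x,max(y for y in range(205,226) if M[y,x])+.5) for x in range(186,240) if M[205:226,x].any()]
print([b for a,b in N])
for n,l in dict(R=R_,F=F,N=N).items(): print(n,line(l))
# inner floor edge of plate
E=[]
for x in range(190,234):
    c=[y for y in range(140,190) if Z[y,x]>0.045]
    E.append((x,max(c)+.5))
print('plate edge',[b for a,b in E],line(E))
E
```

```text
[235.5, 235.5, 235.5, 237.5, 237.5, 237.5, 237.5, 238.5, 238.5, 238.5, 238.5, 238.5, 238.5, 237.5, 237.5, 237.5, 237.5, 237.5, 237.5, 238.5, 238.5, 238.5, 238.5, 238.5, 238.5, 238.5, 239.5, 239.5, 239.5, 239.5, 239.5, 239.5, 239.5, 239.5, 240.5, 240.5, 240.5, 240.5, 240.5, 240.5, 240.5, 240.5, 241.5, 241.5, 241.5, 241.5, 241.5, 241.5, 242.5, 242.5, 242.5, 242.5, 242.5, 242.5, 243.5, 243.5, 244.5, 244.5, 244.5, 244.5, 245.5, 245.5, 245.5, 245.5, 245.5, 245.5, 245.5, 244.5, 244.5, 244.5, 244.5, 245.5, 245.5, 245.5, 245.5, 244.5]
[135.5, 135.5, 135.5, 135.5, 135.5, 135.5, 135.5, 134.5, 134.5, 134.5, 134.5, 134.5, 134.5, 133.5, 133.5, 133.5, 133.5, 133.5, 133.5, 132.5, 132.5, 132.5, 132.5, 132.5, 132.5, 131.5, 131.5, 131.5, 131.5, 131.5, 131.5, 130.5, 130.5, 130.5, 130.5, 130.5, 130.5, 129.5, 129.5, 129.5, 129.5, 129.5, 129.5, 128.5, 128.5, 128.5, 128.5, 128.5]
[225.5, 225.5, 225.5, 225.5, 225.5, 225.5, 225.5, 225.5, 225.5, 225.5, 225.5, 224.5, 224.5, 224.5, 224.5, 224.5, 224.5, 223.5, 223.5, 223.5, 223.5, 223.5, 223.5, 223.5, 223.5, 222.5, 222.5, 222.5, 222.5, 222.5, 222.5, 221.5, 221.5
[... 385 characters left out ...]
2(-0.9893405)), np.float32(-81.62677), np.float64(0.7055346662377886))
N ((np.float32(389.21545), np.float32(221.25159)), (np.float32(0.13442253), np.float32(-0.9909241)), np.float32(-82.274765), np.float64(0.8506618810884593))
plate edge [166.5, 165.5, 165.5, 165.5, 165.5, 164.5, 165.5, 164.5, 164.5, 164.5, 163.5, 163.5, 163.5, 163.5, 163.5, 163.5, 162.5, 162.5, 162.5, 162.5, 162.5, 162.5, 161.5, 161.5, 161.5, 161.5, 161.5, 161.5, 160.5, 160.5, 160.5, 160.5, 160.5, 160.5, 160.5, 159.5, 160.5, 160.5, 159.5, 159.5, 159.5, 159.5, 159.5, 159.5] ((np.float32(530.9945), np.float32(228.17108)), (np.float32(0.1402449), np.float32(-0.99011683)), np.float32(-81.93798), np.float64(0.9768695410465362))
```

```bash
cat >> h.py <<'E'
CC=np.array([0.4964,0.2341]); CY=np.radians(8.2)
def tocase(P):
    P=np.asarray(P,float); q=P.copy(); c,s=np.cos(CY),np.sin(CY); x=P[...,0]-CC[0]; y=P[...,1]-CC[1]
    q[...,0]=c*x+s*y; q[...,1]=-s*x+c*y; return q*1000
def toworld(x,y,z=0):
    c,s=np.cos(CY),np.sin(CY); return np.array([CC[0]*1000+c*x-s*y,CC[1]*1000+s*x+c*y,z]).round(1)
E
python3 - <<'E'
from h import *
for n in ['top','side']:
    f=np.load(f'pics/{n}0.npz'); p=f['p'];d=f['d']; cp=camera_params(n); C=tocase(cloud(cp,d))
    m=(abs(C[...,0])<125)&(C[...,1]>-90)&(C[...,1]<200)&(C[...,2]>5)&(C[...,2]<260)
    for a,b in [(-108,-95),(-80,-40),(-34,-14),(0,30),(40,80),(95,108)]:
        k=m&(C[...,0]>a)&(C[...,0]<b)
        Q=C[k]; Q=Q[np.argsort(Q[:,1])]
        print(n,a,b,len(Q)); print(Q[::max(1,len(Q)//25),1:].round(0).astype(int).tolist())
E
```

```text
top -108 -95 866
[[-73, 9], [-69, 56], [-57, 20], [-45, 55], [-31, 57], [-18, 10], [-7, 54], [5, 51], [17, 23], [29, 46], [40, 10], [55, 56], [67, 30], [78, 59], [84, 77], [88, 89], [92, 145], [96, 164], [98, 112], [101, 192], [104, 185], [109, 97], [113, 119], [118, 201], [124, 140], [132, 200]]
top -80 -40 2183
[[-77, 45], [-71, 58], [-49, 10], [-35, 9], [-23, 11], [-9, 9], [4, 8], [17, 10], [30, 6], [43, 9], [56, 11], [66, 48], [68, 51], [77, 59], [86, 64], [99, 60], [103, 204], [105, 206], [108, 203], [110, 206], [112, 117], [114, 202], [117, 139], [119, 150], [126, 198], [135, 196]]
top -34 -14 1240
[[-73, 33], [-69, 56], [-44, 9], [-30, 10], [-15, 7], [0, 11], [15, 10], [30, 11], [45, 7], [60, 10], [66, 52], [67, 30], [70, 154], [73, 123], [79, 62], [84, 65], [90, 168], [96, 63], [101, 200], [103, 167], [105, 202], [107, 220], [110, 114], [114, 143], [119, 201], [131, 199]]
top 0 30 1519
[[-75, 6], [-71, 55], [-49, 8], [-37, 11], [-24, 11], [-12, 9], [0, 10], [13, 12], [25, 11], [38, 10], [50, 10], [63, 9], [67, 29], [71, 57], [82, 64], [94, 65], [102, 198], [104, 71], [105, 21
[... 1794 characters left out ...]
, [107, 101], [110, 134], [112, 122], [114, 135], [116, 127], [118, 148], [120, 164], [122, 180]]
side 40 80 845
[[-81, 50], [-75, 53], [-73, 31], [-59, 58], [-36, 55], [-18, 53], [-2, 55], [13, 8], [21, 30], [40, 55], [59, 57], [75, 62], [87, 63], [100, 68], [103, 76], [105, 61], [106, 62], [108, 111], [109, 114], [112, 98], [114, 136], [115, 127], [117, 161], [119, 171], [121, 184], [124, 169]]
side 95 108 256
[[8, 55], [40, 55], [60, 52], [76, 72], [79, 62], [81, 78], [83, 87], [86, 102], [88, 98], [90, 89], [92, 138], [93, 133], [96, 173], [97, 168], [98, 201], [99, 88], [100, 103], [101, 141], [104, 202], [107, 161], [109, 178], [111, 94], [114, 135], [116, 161], [119, 152], [124, 179]]
```

```bash
python3 - <<'E'
from h import *
for n in ['top','side']:
    f=np.load(f'pics/{n}0.npz'); p=f['p'];d=f['d']; cp=camera_params(n); C=tocase(cloud(cp,d))
    k=(C[...,0]>-42)&(C[...,0]<-8)&(C[...,1]>40)&(C[...,1]<97)&(C[...,2]>75)&(C[...,2]<190)
    v,u=np.nonzero(k); Q=C[k]; o=np.argsort(Q[:,2])[::max(1,len(Q)//45)]
    print(n,len(Q),np.c_[u,v,Q.round(0)][o].astype(int).tolist())
    # lid angle: inner back and free rim
    k=(((C[...,0]>-80)&(C[...,0]<-45))|((C[...,0]>0)&(C[...,0]<80)))&(C[...,1]>90)&(C[...,2]>85)&(C[...,2]<175)&(C[...,1]<140)
    Q=C[k]; l=cv2.fitLine(Q[:,1:].astype(np.float32),cv2.DIST_HUBER,0,.01,.01).ravel(); print('inner back',l,np.arctan2(abs(l[1]),-np.sign(l[1])*l[0]))
E
```

```text
top 228 [[167, 190, -29, 77, 113], [160, 191, -29, 92, 115], [173, 187, -25, 62, 117], [172, 185, -21, 63, 118], [162, 190, -29, 85, 120], [172, 186, -24, 62, 121], [156, 191, -30, 97, 123], [165, 189, -29, 76, 126], [169, 185, -22, 66, 127], [170, 185, -23, 63, 129], [169, 184, -21, 65, 131], [168, 188, -30, 67, 133], [154, 190, -29, 96, 134], [168, 184, -22, 65, 135], [167, 185, -24, 67, 137], [163, 188, -30, 75, 140], [166, 187, -29, 67, 142], [165, 187, -29, 69, 143], [164, 182, -18, 70, 144], [165, 184, -23, 67, 147], [165, 186, -28, 67, 148], [162, 187, -29, 73, 149], [152, 188, -28, 93, 151], [163, 183, -22, 69, 152], [163, 184, -24, 68, 153], [162, 182, -20, 69, 156], [161, 186, -29, 71, 157], [159, 186, -29, 75, 159], [160, 181, -19, 71, 162], [160, 182, -22, 70, 163], [148, 182, -18, 94, 165], [156, 186, -29, 78, 166], [159, 181, -20, 71, 166], [150, 183, -21, 89, 167], [151, 185, -26, 87, 168], [152, 181, -18, 84, 168], [155, 186, -30, 79, 168], [158, 185, -29, 73, 168], [156, 180, -18, 76, 169], [154, 186, -29, 81, 169], [148, 186, -28, 93, 169], [158, 184, -27, 72, 170],
[... 864 characters left out ...]
, [315, 125, -28, 67, 145], [317, 125, -22, 62, 147], [314, 124, -30, 70, 148], [313, 122, -30, 82, 149], [313, 121, -28, 88, 150], [316, 123, -23, 70, 150], [312, 120, -30, 94, 151], [317, 122, -19, 72, 152], [314, 122, -30, 69, 155], [313, 120, -30, 83, 156], [315, 121, -26, 73, 156], [312, 118, -29, 96, 157], [317, 120, -19, 70, 160], [316, 121, -25, 64, 161], [315, 120, -26, 71, 161], [317, 119, -19, 72, 163], [314, 119, -28, 74, 163], [312, 116, -29, 97, 164], [316, 118, -21, 77, 165], [313, 117, -29, 85, 166], [314, 116, -24, 88, 167], [317, 118, -20, 66, 170], [315, 118, -27, 68, 170], [314, 117, -28, 75, 170]]
inner back [  0.17359914   0.9848164  113.81691    131.34099   ] 1.7452796
```

```bash
python3 - <<'E'
from h import *
print(toworld(30,60),toworld(30,110),toworld(30,125)); s=get_state(); print(s['eef_pos'],s['ee_rot'])
E
```

```text
[517.5 297.8   0. ] [510.4 347.3   0. ] [508.3 362.1   0. ]
[0.21664192 0.63914467 0.40394672] [ 3.14031571e+00 -1.55718779e-04 -3.26875492e-01]
```

Call:
arm_command(
  targets=[
    [[0,0,-0.13],[30,-34,10],1],
    [[0,0,-0.138],[33,-37,10],1],
    [[0,0,-0.138],[33,-37,0],1],
    [[0,0,-0.138],[33,-37,0],1],
    [[0,0,-0.138],[33,-37,0],1],
    [[0,0,-0.138],[33,-37,0],1],
    [[0,0,-0.138],[33,-37,0],1],
    [[0,0,-0.14],[33,-37,0],1],
  ],
  squeeze=30,
)

```text
t: 0.95
eef_pos: [0.4782, 0.3449, 0.4246]
ee_rot: [3.142, 0.0, -1.43]
force: [1.0, 0.9, -0.6]
width: 0.0294
```

```bash
python3 -c "
from h import *
s=get_state(); print(s['t'],s['eef_pos'],s['ee_rot'],s['force'],s['width'],s['q'])"
```

```text
0.95 [0.47819543 0.34489343 0.42457608] [ 3.14153821e+00  8.13770008e-05 -1.43024352e+00] [ 0.98045596  0.85042849 -0.5757227 ] 0.02935000684490321 [ 9.56142098e-01  2.06841508e-01 -1.52529013e-01 -1.01930885e-04
 -1.21140387e+00 -8.15553444e-01]
```

Call:
arm_command(
  targets=[
    [[0,0,0],[39,-30,0],1],
    [[0,0,0],[0,-17,-25],1],
    [[0,0,0],[0,0,-40],1],
    [[0,0,0],[0,0,-17],1],
    [[0,0,0],[-2,15,0],1],
    [[0,0,0],[-2,15,0],1],
    [[0,0,0],[-2,10,0],1],
    [[0,0,0],[0,0,0],1],
  ],
)

```text
t: 1.75
eef_pos: [0.5101, 0.3418, 0.3434]
ee_rot: [-3.14, 0.001, -1.423]
force: [0.7, -0.0, 0.0]
width: 0.0002
```

```bash
python3 -c "
from h import *
s=get_state(); print(s['t'],s['eef_pos'],tocase(s['eef_pos']),s['force'],s['width'])
save('side','side1');save('top','top1')"
```

```text
1.75 [0.51009483 0.34180903 0.34338093] [ 28.91724444 104.65455916 343.38093263] [ 6.80623588e-01 -5.24446961e-04  2.80717480e-02] 0.0001682993162506226
```

View pics/side1.png

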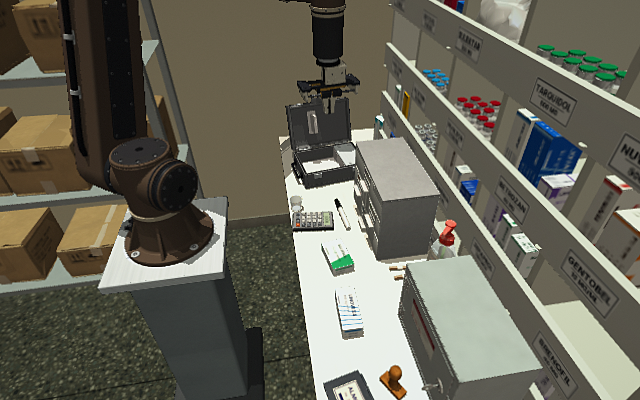

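Call:
arm_command(
  targets=[
    [[0,0,0],[-1,8,0],1],
    [[0,0,0],[-1,7,0],1],
    [[0,0,0],[0,4,0],1],
  ],
)

```text
t: 2.15
eef_pos: [0.5081, 0.359, 0.3424]
ee_rot: [3.141, -0.0, -1.425]
force: [-0.5, -2.9, -1.2]
width: 0.0006
```

```bash
cat > lid.py <<'E'
from h import *
def lidq(name):
    p,d=save('top',name); C=tocase(cloud(camera_params('top'),d))
    s=get_state(); e=tocase(s['eef_pos'])
    k=(((C[...,0]>-85)&(C[...,0]<-45)))&(C[...,1]>85)&(C[...,2]>85)&(C[...,2]<165)&(C[...,1]<160)
    Q=C[k]; l=cv2.fitLine(Q[:,1:].astype(np.float32),cv2.DIST_HUBER,0,.01,.01).ravel()
    return len(Q),l,np.arctan2(abs(l[1]),-np.sign(l[1])*l[0])
if __name__=='__main__':
    import sys
    s=get_state(); print(s['t'],tocase(s['eef_pos']),s['force']); print(lidq(sys.argv[1]))
E
python3 lid.py top2
```

```text
2.15 [ 29.386297   121.92445982 342.37307832] [-0.47749233 -2.88155415 -1.16605091]
(559, array([  0.3899346,   0.9208425, 126.926575 , 109.961784 ], dtype=float32), np.float32(1.971357))
```

```bash
python3 - <<'E'
from h import *
f=np.load('pics/top0.npz');P=cloud(camera_params('top'),f['d'])
for y,x in [(100,330),(130,330),(145,330),(150,300),(90,430),(125,435),(100,520),(145,500),(178,525),(180,312),(20,320),(60,320)]: print(x,y,P[y,x].round(3))
E
```

```text
330 100 [ 0.618 -0.052  0.201]
330 130 [ 0.556 -0.05   0.2  ]
330 145 [ 0.541 -0.05   0.146]
300 150 [0.544 0.016 0.101]
430 90 [ 0.659 -0.268  0.144]
435 125 [ 0.603 -0.294  0.076]
520 100 [ 0.621 -0.442  0.171]
500 145 [ 0.546 -0.427  0.101]
525 178 [ 0.483 -0.51   0.032]
312 180 [ 0.492 -0.006  0.013]
320 20 [ 0.686 -0.036  0.363]
320 60 [ 0.687 -0.033  0.232]
```

Call:
arm_command(
  targets=[
    [[0,0,0],[6,-40,0],1],
    [[0,0,0],[0,-30,20],0.2],
    [[0,0,0],[-10,-20,40],0.2],
    [[0,0,-0.04],[-16,-45,5],0.1],
    [[0,0,-0.04],[-16,-47,0],0],
    [[0,0,-0.04],[-16,-47,0],0],
    [[0,0,-0.04],[-16,-47,0],0],
    [[0,0,0],[-5,-49,0],0],
  ],
)

```text
t: 3.0
eef_pos: [0.4339, 0.0322, 0.4084]
ee_rot: [-3.139, 0.002, -1.585]
force: [2.5, -1.2, 0.2]
width: 0.0509
```

Call:
arm_command(
  targets=[
    [[0,0,0],[0,-50,0],0],
    [[0,0,0],[0,-50,0],0],
    [[0,0,0],[0,-50,0],0],
    [[0,0,0],[0,-50,0],0],
    [[0,0,0],[0,-50,0],0],
    [[0,0,0],[0,-50,0],0],
    [[0,0,0],[0,-50,0],0],
    [[0,0,0],[0,-25,0],0],
  ],
)

```text
t: 3.8
eef_pos: [0.4353, -0.3447, 0.4077]
ee_rot: [-3.141, -0.001, -1.587]
force: [0.3, -0.3, 0.0]
width: 0.0876
```

```bash
python3 - <<'E'
from h import *
s=get_state(); print(s['t'],s['eef_pos'],s['ee_rot'],s['force'],s['width']); cp=camera_params('wrist'); p,d=save('wrist','w1'); P=cloud(cp,d); np.save('pics/w1P.npy',P)
print(cp['eye'],[P[y,x].round(3) for x,y in [(320,100),(320,50),(200,60),(450,60)]])
save('top','top3')
E
```

```text
3.8 [ 0.43525854 -0.34472608  0.40765999] [-3.14059509e+00 -7.75455074e-04 -1.58689599e+00] [ 0.28488399 -0.30343942  0.03485402] 0.08760816251246387
[ 0.43313485 -0.41998145  0.38677786] [array([ 0.434, -0.435, -0.   ]), array([ 0.433, -0.491, -0.001]), array([ 0.543, -0.468,  0.087]), array([-0.058, -0.603, -0.85 ])]
```

View pics/w1.png

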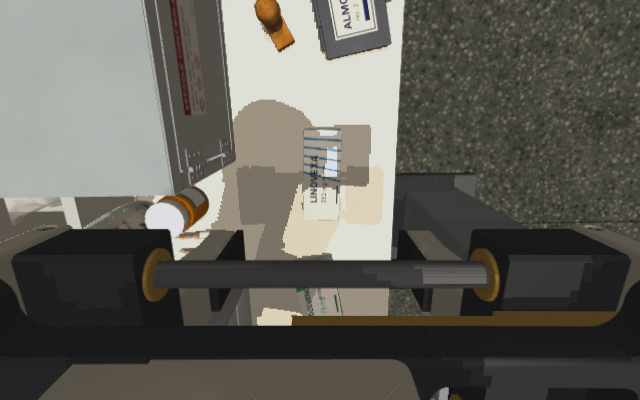

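```bash
python3 - <<'E'
from h import *
P=np.load('pics/w1P.npy'); Z=P[...,2]; cp=camera_params('wrist')
m=np.zeros((400,640),np.uint8); m[110:232,285:360]=((Z>0.025)&(Z<0.045))[110:232,285:360]
c=max(cv2.findContours(m,0,1)[0],key=cv2.contourArea); print(cv2.boundingRect(c))
W=P[m>0]; print('z',np.median(W[:,2])); r=cv2.minAreaRect((W[:,:2]*1000).astype(np.float32)); print('cloud',r)
c=c[:,0]; W=onplane(cp,c[:,0],c[:,1],0.034)[:,:2]; print('contour',cv2.minAreaRect((W*1000).astype(np.float32)))
f=np.load('pics/top3.npz')
E
```

```text
(303, 130, 39, 90)
z 0.033011370532396
cloud ((433.68865966796875, -346.16241455078125), (109.59133911132812, 44.632511138916016), 88.15277862548828)
contour ((433.4139404296875, -346.1884765625), (108.94087982177734, 44.21836853027344), 88.05012512207031)
```

Call:
arm_command(
  targets=[
    [[-0.116,0,-0.015],[0,33,-10],0],
    [[-0.116,0,0],[0,33,-30],0],
    [[-0.117,0,0],[0,32,-40],0],
    [[0,0,0],[0,0,-45],0],
    [[0,0,0],[0,0,-45],0],
    [[0,0,0],[0,0,-20],0],
    [[0,0,0],[0,0,0],0],
  ],
)

```text
t: 4.6
eef_pos: [0.4345, -0.2505, 0.2238]
ee_rot: [-3.14, -0.33, -1.602]
force: [-0.9, -0.6, 0.2]
width: 0.0878
```

```bash
python3 - <<'E'
from h import *
s=get_state(); Rm=R.from_euler('xyz',s['ee_rot']).as_matrix(); print(s['t'],s['eef_pos'],s['ee_rot'],s['force'],'grip',s['eef_pos']+.159*Rm[:,2],Rm[:,1]); cp=camera_params('wrist'); p,d=save('wrist','w2')
E
```

```text
4.6 [ 0.43448485 -0.25052921  0.22376432] [-3.13985853 -0.32985018 -1.60173323] [-0.88329289 -0.59460028  0.15455528] grip [ 0.43316744 -0.30201333  0.0733361 ] [-0.99953736  0.03037051 -0.00164064]
```

View pics/w2.png

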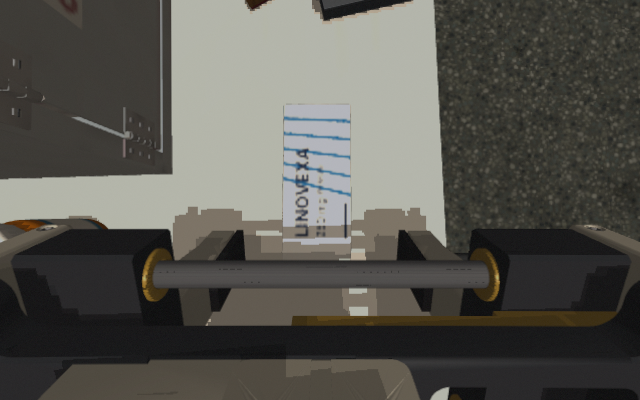

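```bash
cat >> h.py <<'E'
def carton(img,depth,cp,box,z0,z1,top):
    P=cloud(cp,depth); Z=P[...,2]; x0,x1,y0,y1=box
    m=np.zeros((400,640),np.uint8); m[y0:y1,x0:x1]=((Z>z0)&(Z<z1))[y0:y1,x0:x1]
    c=max(cv2.findContours(m,0,1)[0],key=cv2.contourArea); m2=np.zeros_like(m); cv2.drawContours(m2,[c],-1,1,-1); k=(m2>0)&(m>0)
    W=P[k]; b=cv2.boundingRect(c); c=c[:,0]; V=onplane(cp,c[:,0],c[:,1],top)[:,:2]
    return b,np.median(W[:,2]),cv2.minAreaRect((W[:,:2]*1000).astype(np.float32)),cv2.minAreaRect((V*1000).astype(np.float32))
E
python3 - <<'E'
from h import *
f=np.load('pics/w2.npz'); print(carton(f['p'],f['d'],camera_params('wrist'),(260,380,90,252),.022,.045,.034))
E
```

```text
((282, 104, 69, 148), np.float64(0.03488243895433875), ((434.9739685058594, -353.22564697265625), (97.11894226074219, 44.66300964355469), 87.90878295898438), ((434.99383544921875, -353.1029052734375), (96.91673278808594, 44.441978454589844), 87.89633178710938))
```

Call:
arm_command(
  targets=[
    [[0,0,-0.005],[3,0,-20],0],
    [[0,0,0],[0,0,-20],0],
    [[0,0,0],[0,0,-7],0],
    [[0,0,0],[0,0,0],1],
    [[0,0,0],[0,0,0],1],
    [[0,0,0],[0,0,0],1],
    [[0,0,0],[0,0,0],1],
    [[0,0,0],[0,0,0],1],
  ],
  squeeze=35,
)

```text
t: 5.45
eef_pos: [0.4389, -0.251, 0.1797]
ee_rot: [-3.134, -0.331, -1.609]
force: [0.2, 0.4, 0.3]
width: 0.0534
```

```bash
cat > st.py <<'E'
from h import *
s=get_state(); Rm=R.from_euler('xyz',s['ee_rot']).as_matrix(); g=s['eef_pos']+.159*Rm[:,2]; print('t',s['t'],'tcp',s['eef_pos'].round(4),'rot',s['ee_rot'].round(3),'F',s['force'].round(1),'w',round(s['width'],4),'grip',g.round(4),'case',tocase(g).round(1),'tip case',tocase(s['eef_pos']+.178*Rm[:,2]).round(1),'q',s['q'].round(2))
E
python3 st.py
```

```text
t 5.45 tcp [ 0.4389 -0.251   0.1797] rot [-3.134 -0.331 -1.609] F [0.2 0.4 0.3] w 0.0534 grip [ 0.4382 -0.3026  0.0293] case [-134.1 -522.9   29.3] tip case [-135.1 -529.    11.3] q [-0.18  0.31 -0.98  1.   -0.39 -0.81]
```

Call:
arm_command(
  targets=[
    [[0,0,0],[0,0,0],1],
    [[0,0,0],[0,0,0],1],
    [[0,0,0],[0,0,0],1],
  ],
)

```text
t: 5.75
eef_pos: [0.4386, -0.251, 0.1794]
ee_rot: [-3.135, -0.331, -1.609]
force: [-1.3, 3.9, 6.2]
width: 0.0455
```

```bash
python3 st.py
```

```text
t 5.75 tcp [ 0.4386 -0.251   0.1794] rot [-3.135 -0.331 -1.609] F [-1.3  3.9  6.2] w 0.0455 grip [ 0.4377 -0.3027  0.029 ] case [-134.6 -522.9   29. ] tip case [-135.6 -529.    11. ] q [-0.18  0.31 -0.98  1.01 -0.39 -0.81]
```

Call:
arm_command(
  targets=[
    [[0,0,0],[0,0,20],1],
    [[0,0,0],[0,0,40],1],
    [[0,0,0],[0,0,48],1],
    [[0,0,0],[0,0,48],1],
    [[0,0,0],[0,0,48],1],
    [[0,0,0],[0,0,46],1],
    [[0,0,0],[0,0,0],1],
  ],
)

```text
t: 6.45
eef_pos: [0.4399, -0.251, 0.4355]
ee_rot: [-3.124, -0.331, -1.611]
force: [1.1, -0.3, -1.5]
width: 0.0457
```

```bash
python3 st.py; python3 -c "
from h import *
save('wrist','w3')"
```

```text
t 6.45 tcp [ 0.4399 -0.251   0.4355] rot [-3.124 -0.331 -1.611] F [ 1.1 -0.3 -1.5] w 0.0457 grip [ 0.4407 -0.3028  0.2852] case [-131.7 -523.5  285.2] tip case [-132.5 -529.6  267.3] q [-0.02  0.01 -0.53  0.38 -1.05 -0.21]
```

View pics/w3.png

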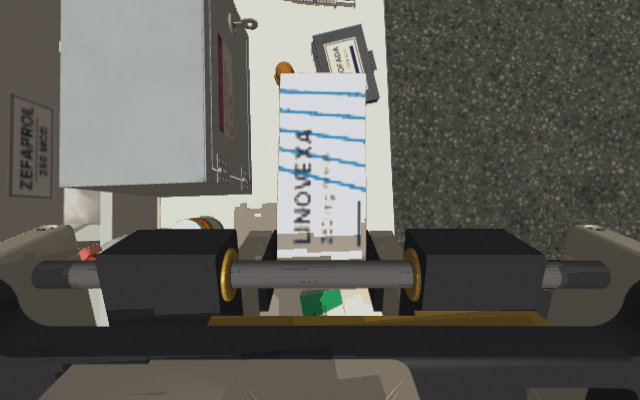

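Call:
arm_command(
  targets=[
    [[0,0,0.08],[0,20,0],1],
    [[0,0,0.13],[-5,35,0],1],
    [[0,0,0.13],[-5,35,0],1],
    [[0,0,0.13],[-5,35,0],1],
    [[0,0,0.13],[-5,35,0],1],
    [[0,0,0.13],[-5,35,0],1],
    [[0,0,0.13],[-5,35,0],1],
    [[0,0,0.13],[-5,35,0],1],
  ],
)

```text
t: 7.3
eef_pos: [0.4025, 0.0148, 0.4274]
ee_rot: [-3.137, -0.329, -0.614]
force: [1.5, 0.6, -0.7]
width: 0.0458
```

Call:
arm_command(
  targets=[
    [[0,0,0.13],[-5,35,0],1],
    [[0,0,0.13],[-5,35,0],1],
    [[0,0,0.13],[-5,35,0],1],
    [[0,0,0.13],[-5,35,0],1],
    [[0,0,0.13],[-5,25,0],1],
    [[0,0,0.13],[-5,20,0],1],
    [[0,0,0.05],[0,0,0],1],
    [[0,0,0],[0,0,0],1],
  ],
)

```text
t: 8.1
eef_pos: [0.3731, 0.1989, 0.4274]
ee_rot: [-3.137, -0.328, 0.212]
force: [0.5, -0.7, -0.8]
width: 0.046
```

```bash
python3 st.py
```

```text
t 8.1 tcp [0.3731 0.1989 0.4274] rot [-3.137 -0.328  0.212] F [ 0.5 -0.7 -0.8] w 0.046 grip [0.423  0.2105 0.2769] case [-76.  -12.9 276.9] tip case [-69.9 -12.4 258.9] q [ 1.07 -0.21 -0.71  0.32 -0.87  0.54]
```

Call:
arm_command(
  targets=[
    [[0,0,0],[0,0,-30],1],
    [[0,0,0],[0,0,-35],1],
    [[0,0,0],[0,0,-35],1],
    [[0,0,0],[0,0,-27],1],
    [[0,0,0],[0,0,0],1],
  ],
)

```text
t: 8.6
eef_pos: [0.3724, 0.1963, 0.2979]
ee_rot: [-3.141, -0.324, 0.21]
force: [0.1, -0.5, -0.2]
width: 0.0456
```

```bash
python3 st.py; python3 -c "
from h import *
save('wrist','w4');save('top','top4')
p=cv2.imread('pics/top4.png'); cv2.imwrite('pics/z4.png',cv2.resize(p[110:240,100:260],None,fx=5,fy=4.5,interpolation=cv2.INTER_CUBIC))"
```

```text
t 8.6 tcp [0.3724 0.1963 0.2979] rot [-3.141 -0.324  0.21 ] F [ 0.1 -0.5 -0.2] w 0.0456 grip [0.4219 0.2069 0.1472] case [-77.6 -16.3 147.2] tip case [-71.6 -15.9 129.2] q [ 1.01 -0.06 -0.98  0.52 -0.47  0.32]
```

View pics/w4.png

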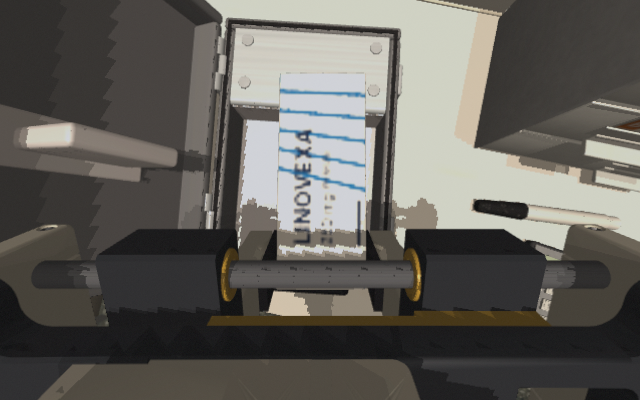

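View pics/z4.png

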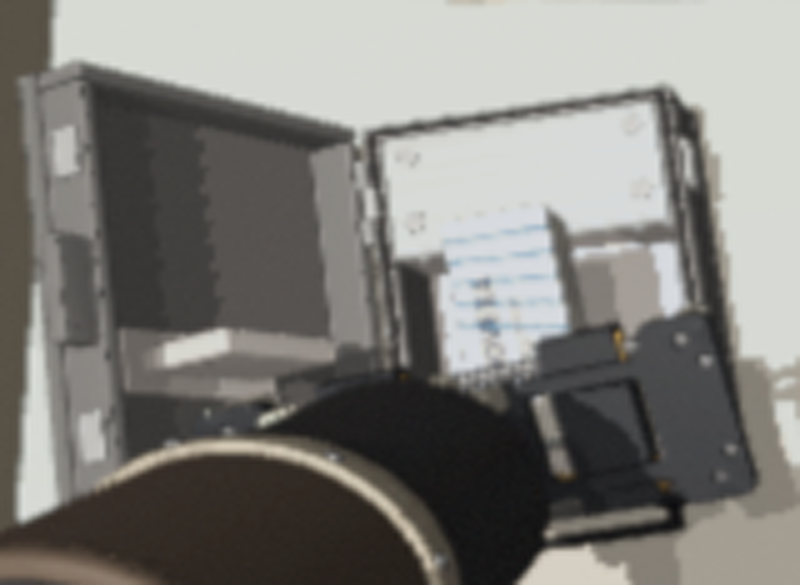

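```bash
python3 - <<'E'
from h import *
f=np.load('pics/w4.npz'); cp=camera_params('wrist'); P=cloud(cp,f['d']); C=tocase(P)
for v in (40,60,75,90): 
    row=C[v]; print(v,[(u,*row[u].round(0).astype(int).tolist()) for u in list(range(214,244,2))+list(range(376,412,2))])
# top face of carton
print(carton(f['p'],f['d'],cp,(265,385,60,225),.125,.175,.150))
Q=C[80:220,285:360].reshape(-1,3); Q=Q[Q[:,2]>100]; A=np.c_[Q[:,:2],np.ones(len(Q))]; print('plane',np.linalg.lstsq(A,Q[:,2],rcond=None)[0])
# edge of far rim (x=108)
for u in (250,300,350): print(u,[(v,*C[v,u].round(0).astype(int).tolist()) for v in range(18,34,2)])
for u in (250,262): print(u,[(v,*C[v,u].round(0).astype(int).tolist()) for v in range(96,125,3)])
E
```

```text
40 [(214, 82, 82, 68), (216, 83, 81, 67), (218, 84, 80, 66), (220, 85, 79, 64), (222, 86, 78, 63), (224, 87, 77, 61), (226, 88, 75, 60), (228, 88, 74, 60), (230, 87, 72, 61), (232, 88, 70, 60), (234, 89, 69, 59), (236, 87, 67, 62), (238, 88, 65, 60), (240, 88, 64, 61), (242, 87, 61, 63), (376, 96, -50, 60), (378, 97, -52, 59), (380, 96, -54, 60), (382, 97, -56, 58), (384, 96, -57, 60), (386, 97, -59, 59), (388, 97, -60, 59), (390, 97, -62, 60), (392, 97, -64, 59), (394, 97, -65, 61), (396, 97, -67, 61), (398, 98, -69, 59), (400, 131, -83, 4), (402, 132, -85, 3), (404, 132, -87, 4), (406, 132, -89, 4), (408, 132, -92, 4), (410, 132, -94, 3)]
60 [(214, 67, 82, 67), (216, 68, 81, 64), (218, 69, 80, 63), (220, 69, 78, 63), (222, 69, 77, 62), (224, 69, 75, 63), (226, 70, 74, 61), (228, 70, 72, 62), (230, 71, 71, 60), (232, 71, 69, 59), (234, 71, 67, 60), (236, 71, 66, 61), (238, 72, 65, 58), (240, 72, 63, 60), (242, 71, 61, 60), (376, 79, -51, 60), (378, -9223372036854775808, -9223372036854775808, -9223372036854775808), (380, 79, -55, 61), (382, 79, -56, 61), (384, 80, -58, 58), (386, 79,
[... 2068 characters left out ...]
(24, 105, 14, 61), (26, 103, 14, 62), (28, 102, 14, 61), (30, 101, 14, 59), (32, 99, 14, 60)]
350 [(18, 152, -30, 4), (20, 149, -30, 4), (22, 147, -30, 5), (24, 145, -31, 4), (26, 107, -28, 60), (28, 105, -28, 60), (30, 102, -28, 61), (32, 102, -28, 59)]
250 [(96, 41, 52, 60), (99, 39, 52, 60), (102, 36, 51, 60), (105, 35, 52, 57), (108, 34, 53, 51), (111, 35, 56, 41), (114, 35, 58, 33), (117, 35, 60, 24), (120, 35, 62, 14), (123, 31, 62, 15)]
262 [(96, 42, 42, 60), (99, 39, 42, 60), (102, 37, 41, 60), (105, 35, 41, 58), (108, 35, 43, 52), (111, 35, 44, 44), (114, 34, 46, 36), (117, 34, 47, 28), (120, 35, 50, 16), (123, 33, 50, 14)]<stdin>:4: RuntimeWarning: invalid value encountered in cast
```

Call:
arm_command(
  targets=[
    [[-0.012,0.055,0],[10,2,-10],1],
    [[-0.012,0.055,0],[10,3,-15],1],
    [[-0.013,0.06,0],[9,3,-15],1],
    [[0,0,0],[0,0,-13],1],
    [[0,0,0],[0,0,0],1],
  ],
)

```text
t: 9.2
eef_pos: [0.403, 0.2075, 0.2491]
ee_rot: [-3.135, -0.156, 0.21]
force: [-0.9, -0.9, -0.3]
width: 0.0458
```

```bash
cat >> st.py <<'E'
# carton corners in hand: grip 12 mm from rear, 29 above underside; carton axis=tool-x pitched: at pick carton flat with lean .331
L0=0.331
lean=np.arcsin(Rm[:,2]@np.array([np.cos(s['ee_rot'][2]),np.sin(s['ee_rot'][2]),0])); a=L0-lean
psi=s['ee_rot'][2]; f=np.array([np.cos(psi)*np.cos(a),np.sin(psi)*np.cos(a),-np.sin(a)]); up=np.array([np.cos(psi)*np.sin(a),np.sin(psi)*np.sin(a),np.cos(a)])
print('lean',lean.round(3),'pitch',a.round(3),'nose bottom',tocase(g+.099*f-.029*up).round(1),'nose top',tocase(g+.099*f+.005*up).round(1),'rear bottom',tocase(g-.012*f-.029*up).round(1))
E
python3 st.py
```

```text
t 9.2 tcp [0.403  0.2075 0.2491] rot [-3.135 -0.156  0.21 ] F [-0.9 -0.9 -0.3] w 0.0458 grip [0.4269 0.2136 0.0921] case [-71.7 -10.4  92.1] tip case [-68.8 -10.1  73.3] q [ 0.95  0.12 -0.81  0.2  -0.53  0.66]
lean 0.156 pitch 0.175 nose bottom [20.5 -4.3 46.2] nose top [26.4 -3.9 79.7] rear bottom [-88.6 -11.5  65.6]
```

Call:
arm_command(
  targets=[
    [[0,0,0],[0,0,0],1],
  ],
)

```text
t: 9.3
eef_pos: [0.4027, 0.2072, 0.2501]
ee_rot: [-3.135, -0.157, 0.211]
force: [0.4, -0.6, -1.0]
width: 0.0463
```

Call:
arm_command(
  targets=[
    [[0,0,0],[0,0,0],1],
  ],
)

```text
t: 9.4
eef_pos: [0.4025, 0.2072, 0.2503]
ee_rot: [-3.134, -0.158, 0.211]
force: [0.6, -0.4, -0.8]
width: 0.0459
```

```bash
python3 st.py
```

```text
t 9.4 tcp [0.4025 0.2072 0.2503] rot [-3.134 -0.158  0.211] F [ 0.6 -0.4 -0.8] w 0.0459 grip [0.4268 0.2135 0.0933] case [-71.8 -10.4  93.3] tip case [-68.9 -10.1  74.5] q [ 0.95  0.12 -0.81  0.2  -0.53  0.66]
lean 0.158 pitch 0.173 nose bottom [20.5 -4.1 47.7] nose top [26.3 -3.7 81.2] rear bottom [-88.6 -11.6  66.8]
```

Call:
arm_command(
  targets=[
    [[0,0,0],[1,-5,-5],1],
    [[0,0,0],[0,0,-10],1],
    [[0,0,0],[0,0,-10],1],
    [[0,0,0],[0,0,-9],1],
    [[0,0,0],[0,0,0],1],
  ],
)

```text
t: 9.9
eef_pos: [0.4031, 0.2011, 0.2143]
ee_rot: [-3.137, -0.155, 0.211]
force: [-0.3, 0.1, -0.3]
width: 0.046
```

```bash
python3 st.py;python3 -c "
from h import *
save('wrist','w5')"
```

```text
t 9.9 tcp [0.4031 0.2011 0.2143] rot [-3.137 -0.155  0.211] F [-0.3  0.1 -0.3] w 0.046 grip [0.427  0.207  0.0573] case [-72.6 -16.9  57.3] tip case [-69.7 -16.6  38.5] q [ 0.94  0.18 -0.88  0.25 -0.41  0.62]
lean 0.155 pitch 0.176 nose bottom [ 19.6 -10.6  11.4] nose top [ 25.5 -10.2  44.9] rear bottom [-89.4 -18.   30.8]
```

View pics/w5.png

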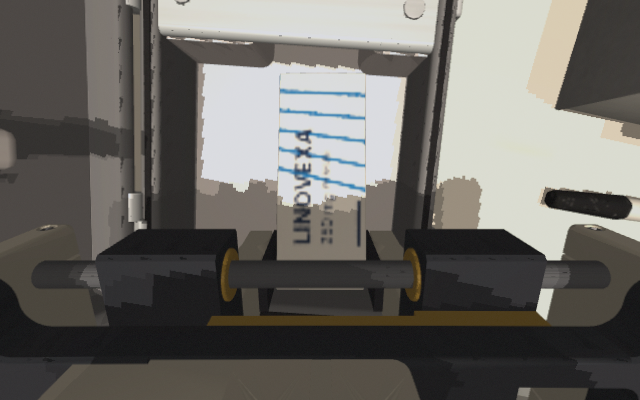

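Call:
arm_command(
  targets=[
    [[0,0,0],[5,3,0],1],
    [[0,0,0],[6,1,0],1],
    [[0,0,0],[6,1,0],1],
    [[0,0,0],[5,1,0],1],
    [[0,0,0],[0,0,0],1],
  ],
)

```text
t: 10.45
eef_pos: [0.4262, 0.208, 0.215]
ee_rot: [-3.136, -0.156, 0.21]
force: [0.6, -0.4, -0.4]
width: 0.0459
```

```bash
python3 st.py;python3 -c "
from h import *
save('wrist','w6')"
```

```text
t 10.45 tcp [0.4262 0.208  0.215 ] rot [-3.136 -0.156  0.21 ] F [ 0.6 -0.4 -0.4] w 0.0459 grip [0.4502 0.214  0.0579] case [-48.6 -13.3  57.9] tip case [-45.6 -13.   39.1] q [ 0.9   0.21 -0.82  0.23 -0.43  0.67]
lean 0.156 pitch 0.175 nose bottom [43.7 -7.1 12.1] nose top [49.6 -6.7 45.6] rear bottom [-65.4 -14.4  31.4]
```

View pics/w6.png

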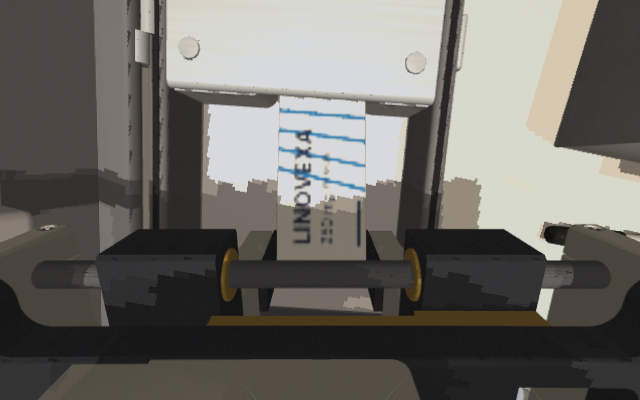

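Call:
arm_command(
  targets=[
    [[0.0073,-0.034,0],[-6.5,-1.4,-5],1],
    [[0.0073,-0.034,0],[-6.5,-1.4,-5],1],
    [[0.0073,-0.034,0],[-6.5,-1.4,-5],1],
    [[0,0,0],[0,0,0],1],
  ],
)

```text
t: 10.9
eef_pos: [0.4151, 0.2057, 0.21]
ee_rot: [-3.134, -0.244, 0.211]
force: [0.0, -1.0, -1.3]
width: 0.0459
```

```bash
python3 st.py
```

```text
t 10.9 tcp [0.4151 0.2057 0.21  ] rot [-3.134 -0.244  0.211] F [ 0.  -1.  -1.3] w 0.0459 grip [0.4524 0.2149 0.0557] case [-46.3 -12.7  55.7] tip case [-41.7 -12.3  37.3] q [ 0.85  0.18 -1.02  0.67 -0.22  0.28]
lean 0.244 pitch 0.087 nose bottom [49.6 -6.2 18.2] nose top [52.5 -6.  52.1] rear bottom [-60.8 -13.7  27.9]
```

Call:
arm_command(
  targets=[
    [[-0.009,0.043,0],[2,0,2],1],
    [[-0.009,0.043,0],[2,1,2],1],
    [[0,0,0],[0,0,0],1],
    [[0,0,0],[0,0,0],1],
  ],
  squeeze=15,
)

```text
t: 11.3
eef_pos: [0.4205, 0.2059, 0.2138]
ee_rot: [-3.138, -0.171, 0.21]
force: [0.7, 0.6, -1.0]
width: 0.0457
```

```bash
python3 st.py;python3 -c "
from h import *
save('wrist','w7');save('side','s7')
p=cv2.imread('pics/s7.png'); cv2.imwrite('pics/s7z.png',cv2.resize(p[80:200,260:400],None,fx=5,fy=5,interpolation=cv2.INTER_CUBIC))"
```

```text
t 11.3 tcp [0.4205 0.2059 0.2138] rot [-3.138 -0.171  0.21 ] F [ 0.7  0.6 -1. ] w 0.0457 grip [0.4468 0.2121 0.0571] case [-52.2 -14.7  57.1] tip case [-49.  -14.4  38.4] q [ 0.91  0.2  -0.86  0.28 -0.39  0.62]
lean 0.171 pitch 0.16 nose bottom [40.7 -8.5 12.7] nose top [46.1 -8.1 46.3] rear bottom [-68.6 -15.8  30.4]
```

View pics/w7.png

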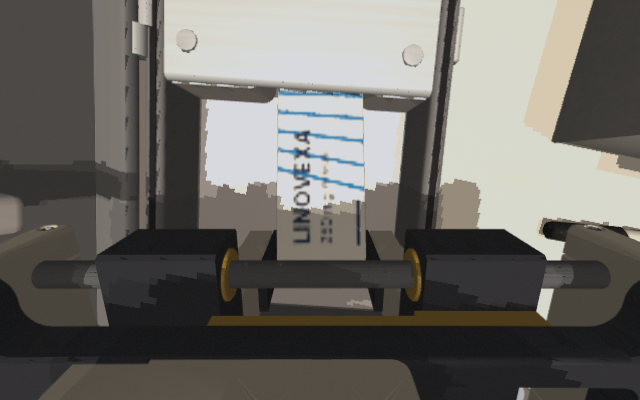

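View pics/s7z.png

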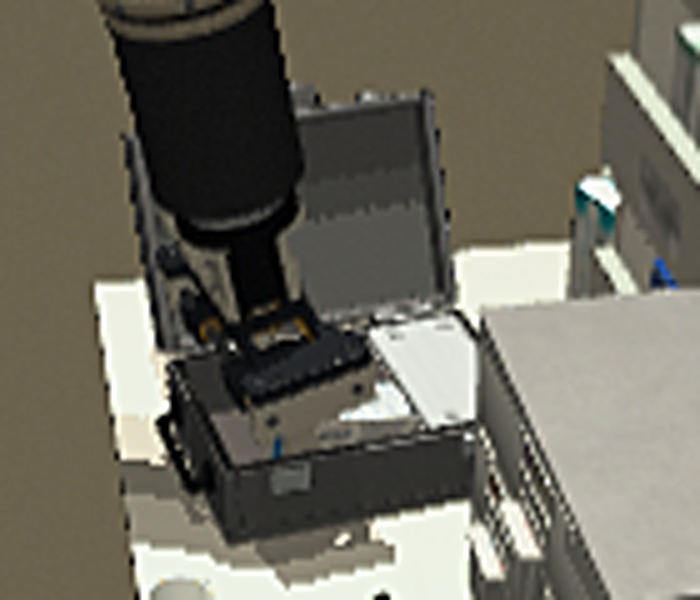

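Call:
arm_command(
  targets=[
    [[0,0,0],[-1,0,-3],1],
    [[0,0,0],[-1,0,-3],1],
    [[0,0,0],[0,0,-3],1],
    [[0,0,0],[0,0,-3],1],
  ],
  squeeze=10,
)

```text
t: 11.8
eef_pos: [0.4182, 0.2051, 0.2015]
ee_rot: [-3.138, -0.169, 0.21]
force: [-2.1, 0.2, 1.2]
width: 0.0461
```

```bash
python3 st.py
```

```text
t 11.8 tcp [0.4182 0.2051 0.2015] rot [-3.138 -0.169  0.21 ] F [-2.1  0.2  1.2] w 0.0461 grip [0.4443 0.2112 0.0448] case [-54.8 -15.2  44.8] tip case [-51.6 -15.   26. ] q [ 0.91  0.22 -0.88  0.31 -0.35  0.58]
lean 0.169 pitch 0.162 nose bottom [38.  -9.1  0.2] nose top [43.5 -8.7 33.7] rear bottom [-71.3 -16.3  18.1]
```

Call:
arm_command(
  targets=[
    [[0,0,0],[0,0,-3],1],
    [[0,0,0],[0,0,-2],1],
    [[0,0,0],[0,0,0],1],
  ],
)

```text
t: 12.1
eef_pos: [0.4185, 0.2054, 0.1965]
ee_rot: [-3.139, -0.169, 0.209]
force: [0.3, -1.0, -1.3]
width: 0.046
```

```bash
python3 st.py;python3 -c "
from h import *
save('wrist','w8')"
```

```text
t 12.1 tcp [0.4185 0.2054 0.1965] rot [-3.139 -0.169  0.209] F [ 0.3 -1.  -1.3] w 0.046 grip [0.4445 0.2114 0.0398] case [-54.6 -15.1  39.8] tip case [-51.4 -14.8  21. ] q [ 0.91  0.23 -0.89  0.33 -0.33  0.57]
lean 0.169 pitch 0.162 nose bottom [38.2 -8.9 -4.8] nose top [43.7 -8.5 28.7] rear bottom [-71.1 -16.2  13.1]
```

View pics/w8.png

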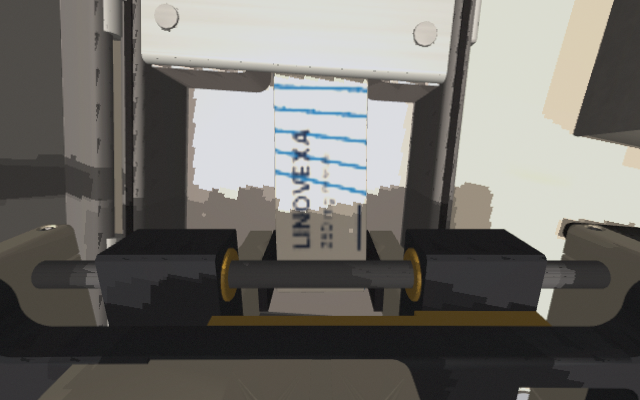

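Call:
arm_command(
  targets=[
    [[0,0,0],[0,0,0],0.39],
    [[0,0,0],[0,0,0],0.39],
    [[0,0,0],[0,0,0],0.39],
  ],
)

```text
t: 12.45
eef_pos: [0.4186, 0.2057, 0.1971]
ee_rot: [-3.138, -0.17, 0.21]
force: [-0.6, -0.1, 0.1]
width: 0.0534
```

```bash
python3 st.py
```

```text
t 12.45 tcp [0.4186 0.2057 0.1971] rot [-3.138 -0.17   0.21 ] F [-0.6 -0.1  0.1] w 0.0534 grip [0.4448 0.2119 0.0403] case [-54.3 -14.7  40.3] tip case [-51.1 -14.4  21.6] q [ 0.91  0.23 -0.89  0.33 -0.33  0.57]
lean 0.17 pitch 0.161 nose bottom [38.6 -8.5 -4.2] nose top [44.  -8.1 29.4] rear bottom [-70.8 -15.7  13.6]
```

Call:
arm_command(
  targets=[
    [[0,0,0],[-2,0,14],0.39],
    [[0,0,0],[-2,-1,14],0.39],
    [[0,0,0],[-3,-1,16],0.39],
    [[0,0,0],[-11,-2,4],0.8],
    [[0,0,0],[-12,-2,0],1],
    [[0,0,0],[0,0,0],1],
    [[0,0,0],[0,0,0],1],
  ],
)

```text
t: 13.15
eef_pos: [0.3882, 0.1995, 0.2448]
ee_rot: [-3.138, -0.17, 0.21]
force: [0.1, 0.2, 0.7]
width: 0.027
```

```bash
python3 st.py;python3 -c "
from h import *
save('wrist','w9');save('top','top9')
p=cv2.imread('pics/top9.png'); cv2.imwrite('pics/z9.png',cv2.resize(p[110:240,100:260],None,fx=5,fy=4.5,interpolation=cv2.INTER_CUBIC))"
```

```text
t 13.15 tcp [0.3882 0.1995 0.2448] rot [-3.138 -0.17   0.21 ] F [0.1 0.2 0.7] w 0.027 grip [0.4143 0.2057 0.0881] case [-85.3 -16.4  88.1] tip case [-82.1 -16.2  69.3] q [ 0.97  0.1  -0.87  0.25 -0.49  0.6 ]
lean 0.17 pitch 0.161 nose bottom [  7.5 -10.2  43.5] nose top [13.  -9.8 77.1] rear bottom [-101.8  -17.6   61.4]
```

View pics/w9.png

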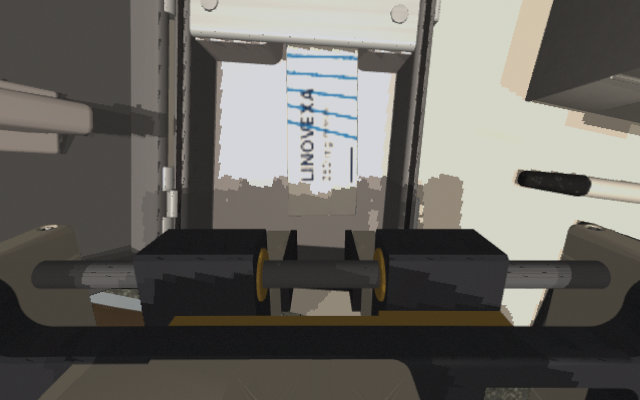

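View pics/z9.png

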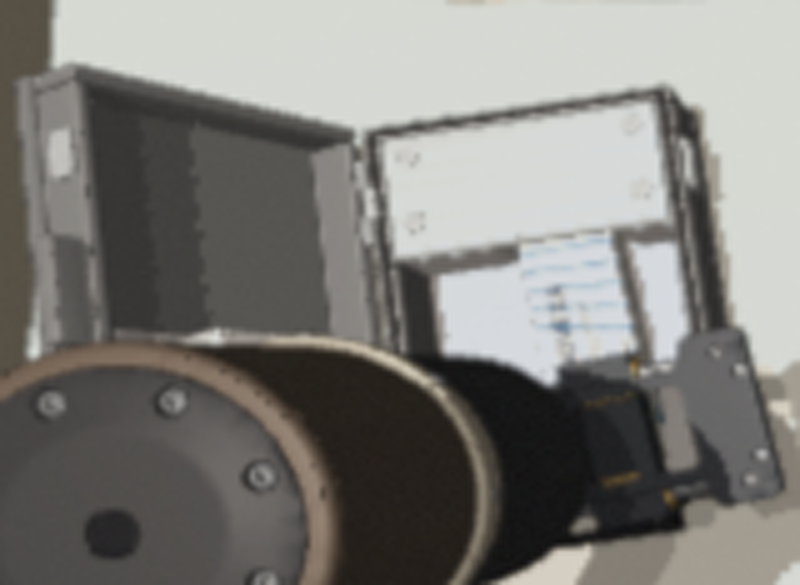

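```bash
python3 - <<'E'
from h import *
cp=camera_params('wrist')
for u,v in [(289,214),(356,214),(288,50),(358,50)]: print((u,v),tocase(onplane(cp,[u],[v],.046))[0].round(1))
f=np.load('pics/w9.npz'); C=tocase(cloud(cp,f['d'])); print([(v,*C[v,322].round(0).tolist()) for v in range(204,228,2)], C[100,320],C[60:210,318:326,2].mean())
print([(v,*C[v,250].round(0).tolist()) for v in range(190,228,6)])
E
```

```text
(289, 214) [-69.7   3.5  46. ]
(356, 214) [-66.9 -39.5  46. ]
(288, 50) [30.5  9.6 46. ]
(358, 50) [ 33.3 -32.7  46. ]
[(204, -62.0, -17.0, 43.0), (206, -64.0, -17.0, 43.0), (208, -65.0, -17.0, 44.0), (210, -66.0, -18.0, 44.0), (212, -68.0, -18.0, 43.0), (214, -69.0, -18.0, 44.0), (216, -76.0, -18.0, 9.0), (218, -78.0, -18.0, 8.0), (220, -79.0, -18.0, 10.0), (222, -80.0, -19.0, 11.0), (224, -82.0, -19.0, 10.0), (226, -84.0, -19.0, 10.0)] [  3.0978857  -11.63133312  43.27074928] nan
[(190, -60.0, 38.0, 9.0), (196, -64.0, 37.0, 10.0), (202, -69.0, 37.0, 9.0), (208, -73.0, 37.0, 9.0), (214, -78.0, 37.0, 8.0), (220, -83.0, 37.0, 8.0), (226, -88.0, 37.0, 8.0)]
```

Call:
arm_command(
  targets=[
    [[-0.018,0.084,-0.03],[14,2,3],1],
    [[-0.018,0.086,-0.03],[14,3,3],1],
    [[0,0,0],[0,0,0],1],
    [[0,0,0],[0,0,0],1],
  ],
  squeeze=30,
)

```text
t: 13.65
eef_pos: [0.4172, 0.2046, 0.2503]
ee_rot: [3.14, 0.004, 0.148]
force: [-0.3, 0.4, -0.5]
width: 0.0003
```

```bash
python3 st.py|head -1
```

```text
t 13.65 tcp [0.4172 0.2046 0.2503] rot [3.14  0.004 0.148] F [-0.3  0.4 -0.5] w 0.0003 grip [0.4167 0.2041 0.0913] case [-83.2 -18.3  91.3] tip case [-83.2 -18.3  72.3] q [ 0.88  0.18 -0.64 -0.   -0.75  0.84]
```

Now down behind the carton (tip z≈26).

Call:
arm_command(
  targets=[
    [[0,0,0],[-1,0,-16],1],
    [[0,0,0],[0,0,-15],1],
    [[0,0,0],[0,0,-15],1],
    [[0,0,0],[0,0,0],1],
  ],
)

```text
t: 14.05
eef_pos: [0.4143, 0.2033, 0.2031]
ee_rot: [3.137, 0.007, 0.15]
force: [-0.5, -0.3, 1.3]
width: 0.0006
```

```bash
python3 st.py|head -1
```

```text
t 14.05 tcp [0.4143 0.2033 0.2031] rot [3.137 0.007 0.15 ] F [-0.5 -0.3  1.3] w 0.0006 grip [0.4133 0.2025 0.0441] case [-86.8 -19.5  44.1] tip case [-86.9 -19.6  25.1] q [ 0.88  0.26 -0.69 -0.   -0.63  0.84]
```

Call:
arm_command(
  targets=[
    [[0.006,-0.042,0],[-0.5,1,-0.5],1],
    [[0.006,-0.042,0],[-0.5,1.6,-0.5],1],
    [[0.006,-0.042,0],[-0.4,1.6,-0.5],1],
    [[0.006,-0.042,0],[-0.4,1.6,-0.5],1],
    [[0,0,0],[0,0,0],1],
  ],
)

```text
t: 14.55
eef_pos: [0.4125, 0.2095, 0.2031]
ee_rot: [3.138, -0.166, 0.152]
force: [0.1, -0.8, -0.1]
width: 0.0001
```

```bash
python3 st.py|head -1; python3 -c "
from h import *
save('wrist','w10')"
```

```text
t 14.55 tcp [0.4125 0.2095 0.2031] rot [ 3.138 -0.166  0.152] F [ 0.1 -0.8 -0.1] w 0.0001 grip [0.4386 0.2128 0.0462] case [-60.3 -12.8  46.2] tip case [-57.1 -12.9  27.5] q [ 0.93  0.21 -0.89  0.34 -0.37  0.48]
```

View pics/w10.png

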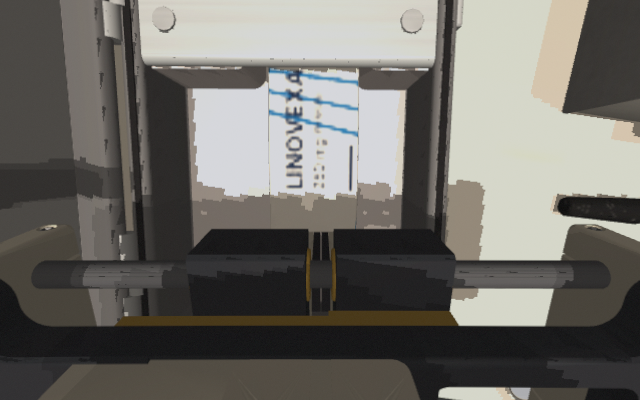

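Call:
arm_command(
  targets=[
    [[0,0,0],[-3,-1,5],1],
    [[0,0,0],[-2,0,30],1],
    [[-0.012,0.083,0],[5,2,30],1],
    [[-0.012,0.083,-0.04],[5,2,10],1],
    [[0,0,-0.138],[3,1,0],1],
    [[0,0,-0.14],[3,1,0],1],
    [[0,0,-0.14],[2,1,0],1],
    [[0,0,-0.14],[0,0,0],1],
  ],
)

```text
t: 15.4
eef_pos: [0.4267, 0.2169, 0.2786]
ee_rot: [3.139, 0.004, -0.453]
force: [0.2, -0.2, 0.4]
width: 0.0002
```

Call:
arm_command(
  targets=[
    [[0,0,-0.14],[0,0,0],1],
    [[0,0,-0.14],[0,0,0],1],
    [[0,0,-0.14],[0,0,0],1],
    [[0,0,-0.14],[0,0,0],1],
    [[0,0,-0.14],[0,0,0],1],
    [[0,0,-0.14],[0,0,0],1],
    [[0,0,-0.14],[0,0,0],1],
    [[0,0,0],[0,0,0],1],
  ],
)

```text
t: 16.2
eef_pos: [0.4265, 0.2168, 0.2785]
ee_rot: [3.137, 0.004, -1.43]
force: [-0.2, 0.5, 0.6]
width: 0.0005
```

```bash
python3 st.py|head -1; python3 -c "
from h import *
save('wrist','w11');save('top','top11')
p=cv2.imread('pics/top11.png'); cv2.imwrite('pics/z11.png',cv2.resize(p[110:240,100:260],None,fx=5,fy=4.5,interpolation=cv2.INTER_CUBIC))"
```

```text
t 16.2 tcp [0.4265 0.2168 0.2785] rot [ 3.137  0.004 -1.43 ] F [-0.2  0.5  0.6] w 0.0005 grip [0.4257 0.2173 0.1195] case [-72.4  -6.6 119.5] tip case [-72.4  -6.5 100.5] q [ 0.88  0.16 -0.58 -0.01 -0.83 -0.73]
```

View pics/w11.png

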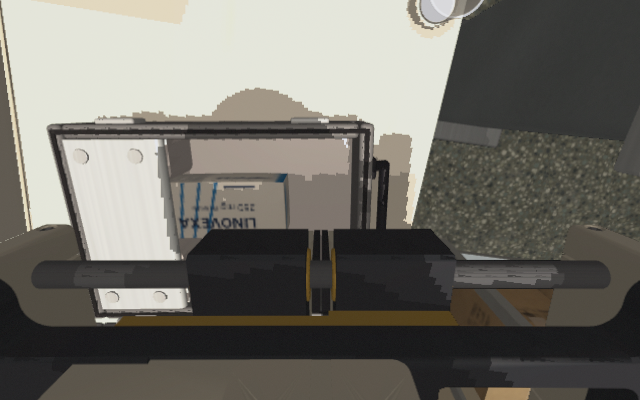

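View pics/z11.png

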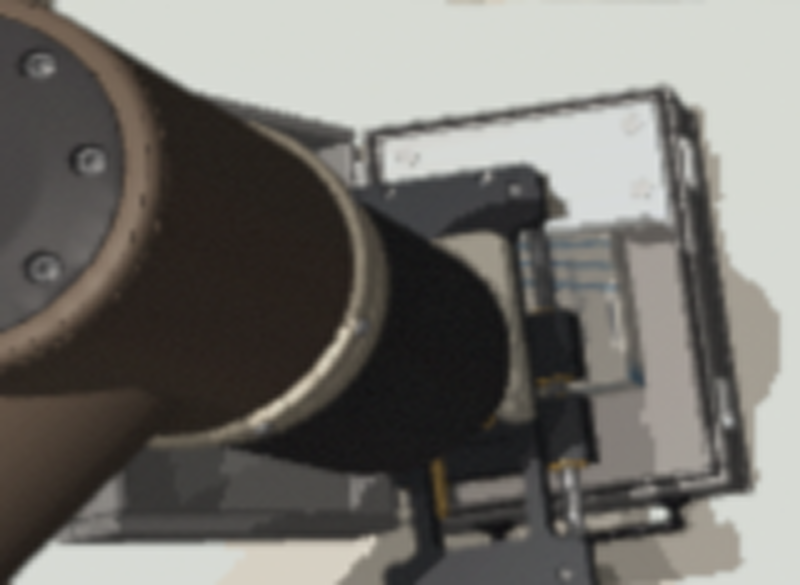

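```bash
python3 - <<'E'
from h import *
cp=camera_params('wrist'); f=np.load('pics/w11.npz'); C=tocase(cloud(cp,f['d']))
for v in (190,215): print(v,[(u,*C[v,u].round(0).tolist()) for u in (170,180,*range(276,300,3),330,340,350,355,360,370)])
print([(v,*C[v,240].round(0).tolist()) for v in range(160,190,3)])
E
```

```text
190 [(170, 33.0, -28.0, 51.0), (180, 30.0, -26.0, 42.0), (276, -41.0, -27.0, 44.0), (279, -43.0, -26.0, 42.0), (282, -45.0, -27.0, 44.0), (285, -46.0, -24.0, 34.0), (288, -46.0, -19.0, 13.0), (291, -49.0, -18.0, 10.0), (294, -51.0, -18.0, 10.0), (297, -54.0, -18.0, 9.0), (330, -82.0, -18.0, 9.0), (340, -90.0, -18.0, 8.0), (350, -99.0, -18.0, 9.0), (355, -99.0, -26.0, 40.0), (360, -101.0, -30.0, 55.0), (370, -108.0, -29.0, 53.0)]
215 [(170, 34.0, -11.0, 54.0), (180, 32.0, -7.0, 44.0), (276, -40.0, -7.0, 43.0), (279, -42.0, -7.0, 43.0), (282, -45.0, -7.0, 43.0), (285, -47.0, -7.0, 43.0), (288, -47.0, 1.0, 21.0), (291, -48.0, 4.0, 10.0), (294, -51.0, 5.0, 9.0), (297, -53.0, 5.0, 10.0), (330, -82.0, 5.0, 9.0), (340, -91.0, 5.0, 9.0), (350, -100.0, 5.0, 9.0), (355, -99.0, -8.0, 45.0), (360, -102.0, -11.0, 54.0), (370, -119.0, 9.0, -2.0)]
[(160, -7.0, -43.0, 9.0), (163, -7.0, -41.0, 9.0), (166, -7.0, -38.0, 9.0), (169, -6.0, -35.0, 8.0), (172, -6.0, -33.0, 8.0), (175, -9.0, -33.0, 21.0), (178, -12.0, -33.0, 33.0), (181, -14.0, -32.0, 40.0), (184, -14.0, -31.0, 42.0), (187, -14.0, -29.0, 43.0)]
```

Call:
arm_command(
  targets=[
    [[0,0,0],[0,-2,-20],1],
    [[0,0,0],[0,0,-25],1],
    [[0,0,0],[0,0,-17],1],
    [[0,0,0],[0,0,-10],1],
    [[0,0,0],[4,0.6,0],1],
    [[0,0,0],[5,0.7,0],1],
    [[0,0,0],[5,0.7,0],1],
    [[0,0,0],[5,0.7,0],1],
  ],
)

```text
t: 17.1
eef_pos: [0.4463, 0.2173, 0.2067]
ee_rot: [3.139, 0.003, -1.428]
force: [-1.7, -0.2, 2.2]
width: 0.0001
```

```bash
python3 st.py|head -1
```

```text
t 17.1 tcp [0.4463 0.2173 0.2067] rot [ 3.139e+00  3.000e-03 -1.428e+00] F [-1.7 -0.2  2.2] w 0.0001 grip [0.4458 0.2177 0.0477] case [-52.4  -9.1  47.7] tip case [-52.4  -9.   28.7] q [ 0.85  0.3  -0.62 -0.01 -0.66 -0.7 ]
```

Call:
arm_command(
  targets=[
    [[0,0,0],[4,0.6,0],1],
    [[0,0,0],[4,0.6,0],1],
    [[0,0,0],[3,0.5,0],1],
    [[0,0,0],[2,0.3,0],1],
  ],
)

```text
t: 17.5
eef_pos: [0.4589, 0.2191, 0.2059]
ee_rot: [3.138, 0.002, -1.428]
force: [-2.4, -0.2, 1.5]
width: 0.0001
```

```bash
python3 st.py|head -1;python3 -c "
from h import *
save('wrist','w12')"
```

```text
t 17.5 tcp [0.4589 0.2191 0.2059] rot [ 3.138e+00  2.000e-03 -1.428e+00] F [-2.4 -0.2  1.5] w 0.0001 grip [0.4583 0.2193 0.0469] case [-39.8  -9.2  46.9] tip case [-39.9  -9.2  27.9] q [ 0.83  0.31 -0.59 -0.01 -0.67 -0.68]
```

View pics/w12.png

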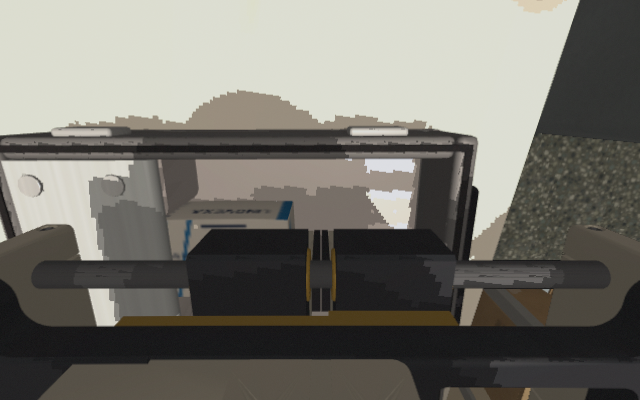

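Call:
arm_command(
  targets=[
    [[0,0,0],[2,0.3,0],1],
    [[0,0,0],[2,0.3,0],1],
    [[0,0,0],[1,0.1,0],1],
  ],
)

```text
t: 17.85
eef_pos: [0.464, 0.2199, 0.2059]
ee_rot: [3.139, 0.002, -1.428]
force: [-0.8, 0.8, -1.1]
width: 0.0005
```

```bash
python3 st.py|head -1;python3 -c "
from h import *
cp=camera_params('wrist'); p,d=save('wrist','w13'); C=tocase(cloud(cp,d))
for v in (206,212,218): print(v,[(u,*C[v,u].round(0).tolist()) for u in (*range(160,190,6),*range(276,306,3))])"
```

```text
t 17.85 tcp [0.464  0.2199 0.2059] rot [ 3.139e+00  2.000e-03 -1.428e+00] F [-0.8  0.8 -1.1] w 0.0005 grip [0.4634 0.2202 0.0469] case [-34.6  -9.1  46.9] tip case [-34.7  -9.   27.9] q [ 0.82  0.32 -0.58 -0.01 -0.67 -0.68]
206 [(160, 37.0, -43.0, 54.0), (166, 35.0, -43.0, 54.0), (172, 33.0, -43.0, 52.0), (178, 33.0, -41.0, 46.0), (184, 33.0, -39.0, 41.0), (276, -10.0, -33.0, 21.0), (279, -12.0, -33.0, 22.0), (282, -14.0, -32.0, 20.0), (285, -15.0, -32.0, 20.0), (288, -17.0, -33.0, 21.0), (291, -19.0, -32.0, 20.0), (294, -20.0, -29.0, 9.0), (297, -21.0, -29.0, 9.0), (300, -23.0, -29.0, 10.0), (303, -25.0, -29.0, 10.0)]
212 [(160, 37.0, -41.0, 55.0), (166, 35.0, -41.0, 55.0), (172, 33.0, -40.0, 53.0), (178, 33.0, -38.0, 46.0), (184, 37.0, -33.0, 32.0), (276, -12.0, -33.0, 32.0), (279, -14.0, -33.0, 33.0), (282, -15.0, -32.0, 31.0), (285, -17.0, -33.0, 32.0), (288, -18.0, -33.0, 32.0), (291, -19.0, -30.0, 25.0), (294, -20.0, -25.0, 9.0), (297, -21.0, -25.0, 10.0), (300, -23.0, -25.0, 9.0), (303, -25.0, -25.0, 8.0)]
218 [(160, 37.0, -38.0, 55.0), (166, 35.0, -38.0, 55.0), (172, 33.0, -37.0, 53.0), (178, 36.0, -33.0, 41.0), (184, 34.0, -32.0, 40.0), (276, -13.0, -32.0, 40.0), (279, -15.0, -32.0, 40.0), (282, -16.0, -33.0, 41.0), (285, -18.0, -32.0, 40.0), (288, -19.0, -32.0, 39.0), (291, -19.0, -28.0, 27.0), (294, -20.0, -21.0, 10.0), (297, -21.0, -21.0, 9.0), (300, -23.0, -21.0, 10.0), (303, -25.0, -21.0, 9.0)]
```

Call:
arm_command(
  targets=[
    [[0,0,0],[2,0.3,0],1],
    [[0,0,0],[2,0.3,0],1],
    [[0,0,0],[1.5,0.2,0],1],
  ],
)

```text
t: 18.2
eef_pos: [0.4694, 0.2206, 0.2059]
ee_rot: [3.138, 0.002, -1.428]
force: [-3.3, 1.8, 1.2]
width: 0.0006
```

Call:
arm_command(
  targets=[
    [[0,0,0],[1,0.1,0],1],
    [[0,0,0],[1,0.1,0],1],
  ],
)

```text
t: 18.4
eef_pos: [0.47, 0.2205, 0.2057]
ee_rot: [3.135, 0.002, -1.429]
force: [-16.6, 4.8, 11.7]
width: 0.0005
```

Call:
arm_command(
  targets=[
    [[0,0,0],[1,0.1,0],1],
  ],
)

```text
t: 18.5
eef_pos: [0.4703, 0.2205, 0.2057]
ee_rot: [3.134, 0.002, -1.429]
force: [-21.6, 6.1, 15.6]
width: 0.0003
```

Call:
arm_command(
  targets=[
    [[0,0,0],[-4,-0.5,0],1],
    [[0,0,0],[-6,-1,0],1],
    [[0,0,0],[-5,0,20],1],
    [[0,0,0],[0,0,45],1],
    [[0,0,0],[0,0,48],1],
    [[0,0,0],[-20,0,48],1],
    [[0,0,0],[-30,0,30],1],
    [[0,0,0],[0,0,0],1],
  ],
)

```text
t: 19.3
eef_pos: [0.4067, 0.2192, 0.4]
ee_rot: [-3.138, 0.008, -1.427]
force: [0.6, 0.7, -0.5]
width: 0.0005
```

```bash
python3 st.py|head -1;python3 -c "
from h import *
cp=camera_params('wrist'); p,d=save('wrist','w14'); C=tocase(cloud(cp,d)); np.save('pics/C14.npy',C)
save('top','top14')"
```

```text
t 19.3 tcp [0.4067 0.2192 0.4   ] rot [-3.138  0.008 -1.427] F [ 0.6  0.7 -0.5] w 0.0005 grip [0.4071 0.2205 0.241 ] case [-90.4  -0.7 241. ] tip case [-90.3  -0.6 222. ] q [ 0.92  0.   -0.44 -0.   -1.12 -0.78]
```

View pics/w14.png

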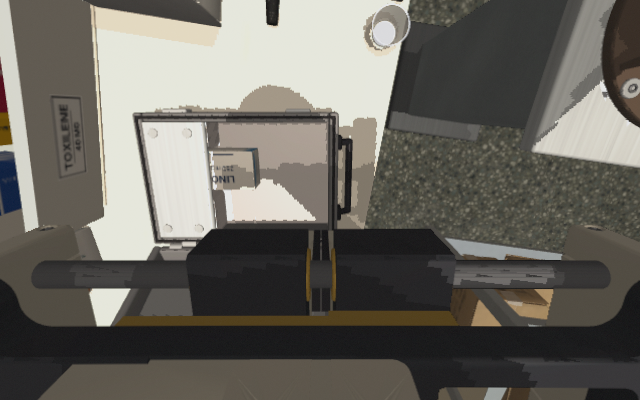

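```bash
python3 - <<'E'
from h import *
C=np.load('pics/C14.npy')
for v in (160,170,180): print(v,[(u,*C[v,u].round(0).tolist()) for u in (*range(200,220,3),*range(246,268,2))])
for u in (225,245): print(u,[(v,*C[v,u].round(0).tolist()) for v in range(136,200,4)])
E
```

```text
160 [(200, 39.0, -25.0, 56.0), (203, 37.0, -25.0, 54.0), (206, 33.0, -25.0, 55.0), (209, 34.0, -23.0, 44.0), (212, 31.0, -23.0, 42.0), (215, 28.0, -23.0, 43.0), (218, 24.0, -23.0, 43.0), (246, -7.0, -23.0, 43.0), (248, -9.0, -23.0, 43.0), (250, -12.0, -23.0, 43.0), (252, -14.0, -23.0, 42.0), (254, -14.0, -21.0, 34.0), (256, -14.0, -20.0, 25.0), (258, -14.0, -18.0, 14.0), (260, -16.0, -17.0, 9.0), (262, -19.0, -18.0, 11.0), (264, -21.0, -18.0, 10.0), (266, -23.0, -17.0, 9.0)]
170 [(200, 41.0, -14.0, 55.0), (203, 38.0, -14.0, 54.0), (206, 34.0, -14.0, 56.0), (209, 32.0, -13.0, 52.0), (212, 32.0, -11.0, 43.0), (215, 29.0, -11.0, 43.0), (218, 26.0, -11.0, 43.0), (246, -6.0, -11.0, 42.0), (248, -9.0, -11.0, 43.0), (250, -11.0, -11.0, 43.0), (252, -13.0, -11.0, 43.0), (254, -15.0, -11.0, 40.0), (256, -14.0, -8.0, 27.0), (258, -14.0, -6.0, 16.0), (260, -15.0, -5.0, 10.0), (262, -18.0, -5.0, 10.0), (264, -20.0, -5.0, 8.0), (266, -23.0, -5.0, 10.0)]
180 [(200, 43.0, -2.0, 54.0), (203, 38.0, -3.0, 56.0), (206, 35.0, -3.0, 56.0), (209, 33.0, -2.0, 53.0), (212, 34.0, 0.0, 43.0), (215, 30.0, 0.0,
[... 414 characters left out ...]
2, 16.0, -32.0, 44.0), (156, 16.0, -27.0, 43.0), (160, 17.0, -23.0, 42.0), (164, 17.0, -18.0, 42.0), (168, 18.0, -13.0, 42.0), (172, 18.0, -9.0, 42.0), (176, 18.0, -5.0, 43.0), (180, 18.0, 0.0, 44.0), (184, 19.0, 5.0, 44.0), (188, 20.0, 10.0, 42.0), (192, 31.0, 24.0, 9.0), (196, 32.0, 29.0, 9.0)]
245 [(136, 1.0, -47.0, 9.0), (140, 1.0, -42.0, 9.0), (144, 2.0, -37.0, 8.0), (148, -0.0, -33.0, 17.0), (152, -7.0, -32.0, 43.0), (156, -7.0, -27.0, 44.0), (160, -6.0, -23.0, 43.0), (164, -6.0, -18.0, 43.0), (168, -5.0, -13.0, 42.0), (172, -5.0, -9.0, 42.0), (176, -5.0, -4.0, 43.0), (180, -5.0, 0.0, 44.0), (184, -4.0, 5.0, 42.0), (188, -4.0, 10.0, 44.0), (192, 5.0, 24.0, 10.0), (196, 6.0, 29.0, 9.0)]
```

Call:
arm_command(
  targets=[
    [[0,0,0],[12,20,15],1],
    [[0,0,0],[18,41,5],1],
    [[0,0,0],[18,41,0],1],
    [[0,0,0],[18,41,0],1],
    [[0,0,0],[18,41,0],1],
    [[0,0,0],[18,40,0],1],
    [[0,0,0],[0,0,-20],1],
    [[0,0,0],[0,0,0],1],
  ],
)

```text
t: 20.2
eef_pos: [0.5102, 0.4437, 0.3885]
ee_rot: [3.131, -0.004, -1.429]
force: [0.1, -0.1, -1.4]
width: 0.0003
```

```bash
python3 st.py|head -1;python3 lid.py top15
```

```text
t 20.2 tcp [0.5102 0.4437 0.3885] rot [ 3.131 -0.004 -1.429] F [ 0.1 -0.1 -1.4] w 0.0003 grip [0.5086 0.4428 0.2296] case [ 41.9 204.9 229.6] tip case [ 41.7 204.8 210.6] q [ 1.    0.37 -0.   -0.01 -1.21 -0.86]
20.2 [ 43.55634699 205.50275681 388.54593396] [ 0.07538192 -0.13203968 -1.40505663]
(572, array([  0.41462547,   0.90999216, 134.56577   , 122.702034  ],
      dtype=float32), np.float32(1.9983275))
```

Call:
arm_command(
  targets=[
    [[0,0,0],[0,0,-35],1],
    [[0,0,0],[0,0,-8],1],
    [[0,0,0],[3,-20,0],1],
    [[0,0,0],[2,-15,0],1],
    [[0,0,0],[2,-15,0],1],
    [[0,0,0],[2,-15,0],1],
    [[0,0,0],[2,-15,0],1],
    [[0,0,0],[0,0,0],1],
  ],
)

```text
t: 21.05
eef_pos: [0.5214, 0.3613, 0.3543]
ee_rot: [3.14, 0.004, -1.429]
force: [0.2, 0.7, -0.2]
width: 0.0007
```

```bash
python3 st.py|head -1;python3 lid.py top16; python3 -c "
from h import *
save('side','s16')
p=cv2.imread('pics/s16.png'); cv2.imwrite('pics/s16z.png',cv2.resize(p[80:200,260:400],None,fx=5,fy=5,interpolation=cv2.INTER_CUBIC))"
```

```text
t 21.05 tcp [0.5214 0.3613 0.3543] rot [ 3.14   0.004 -1.429] F [ 0.2  0.7 -0.2] w 0.0007 grip [0.5211 0.3618 0.1953] case [ 42.7 122.9 195.3] tip case [ 42.6 123.  176.3] q [ 0.91  0.33 -0.15 -0.   -1.09 -0.77]
21.05 [ 42.8676126  122.32454577 354.29831402] [ 0.15190972  0.72849833 -0.20988259]
(207, array([ 4.6654334e-03, -9.9998909e-01,  1.0175098e+02,  1.1485826e+02],
      dtype=float32), np.float32(1.5661309))
```

View pics/s16z.png

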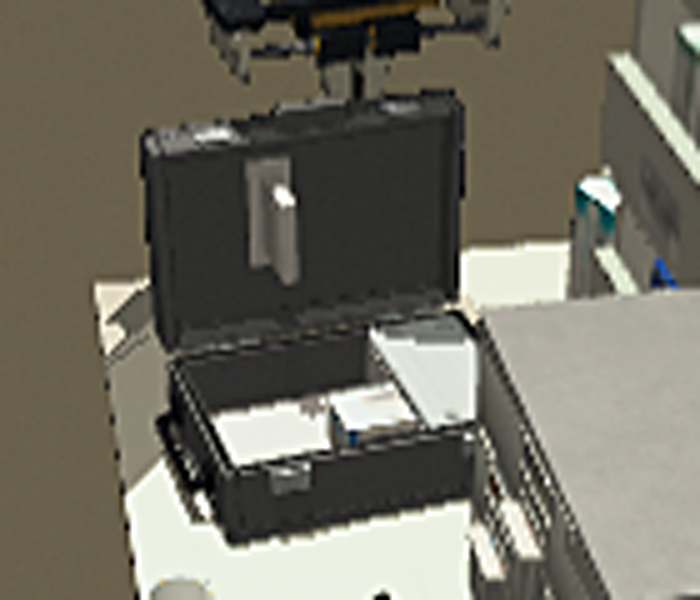

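Call:
arm_command(
  targets=[
    [[0,0,0],[2,-13,5],1],
    [[0,0,0],[2,-13,4],1],
    [[0,0,0],[2,-13,0],1],
    [[0,0,0],[2,-13,-1],1],
    [[0,0,0],[2,-13,-2],1],
    [[0,0,0],[2,-13,-3],1],
  ],
)

```text
t: 21.75
eef_pos: [0.533, 0.284, 0.3548]
ee_rot: [3.138, 0.002, -1.428]
force: [-0.8, 1.9, -0.8]
width: 0.0001
```

```bash
python3 st.py|head -1; python3 -c "
from h import *
save('side','s17')
p=cv2.imread('pics/s17.png'); cv2.imwrite('pics/s17z.png',cv2.resize(p[80:200,260:400],None,fx=5,fy=5,interpolation=cv2.INTER_CUBIC))"
```

```text
t 21.75 tcp [0.533  0.284  0.3548] rot [ 3.138e+00  2.000e-03 -1.428e+00] F [-0.8  1.9 -0.8] w 0.0001 grip [0.5324 0.2843 0.1958] case [ 42.8  44.6 195.8] tip case [ 42.7  44.6 176.8] q [ 0.81  0.28 -0.22 -0.   -1.07 -0.67]
```

View pics/s17z.png

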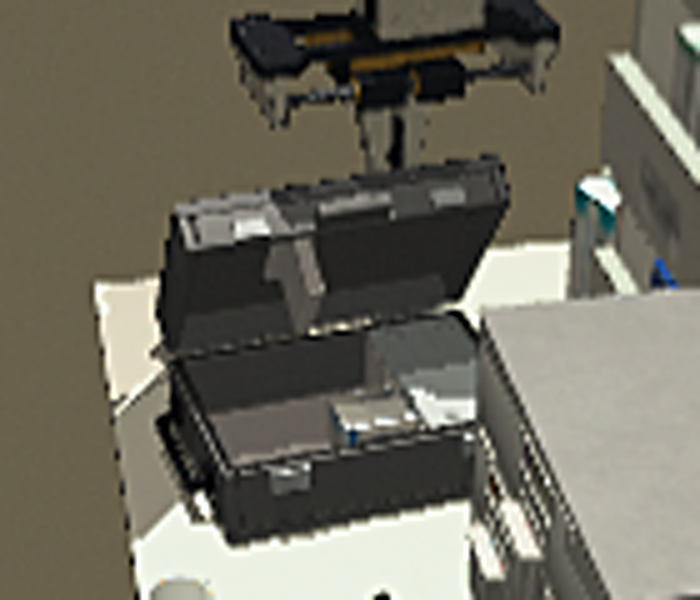

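Call:
arm_command(
  targets=[
    [[0,0,0],[2,-11,-4],1],
    [[0,0,0],[2,-11,-5],1],
    [[0,0,0],[1,-10,-7],1],
    [[0,0,0],[1,-10,-8],1],
    [[0,0,0],[1,-9,-9],1],
    [[0,0,0],[1,-9,-9],1],
    [[0,0,0],[1,-6,-9],1],
  ],
)

```text
t: 22.5
eef_pos: [0.542, 0.2183, 0.3031]
ee_rot: [3.138, 0.002, -1.428]
force: [0.7, 0.6, 1.6]
width: 0.0002
```

```bash
python3 st.py|head -1; python3 -c "
from h import *
save('side','s18')
p=cv2.imread('pics/s18.png'); cv2.imwrite('pics/s18z.png',cv2.resize(p[80:200,260:400],None,fx=5,fy=5,interpolation=cv2.INTER_CUBIC))"
```

```text
t 22.5 tcp [0.542  0.2183 0.3031] rot [ 3.138e+00  2.000e-03 -1.428e+00] F [0.7 0.6 1.6] w 0.0002 grip [0.5413 0.2185 0.1441] case [ 42.2 -21.8 144.1] tip case [ 42.2 -21.8 125.1] q [ 0.72  0.3  -0.32 -0.   -0.95 -0.57]
```

View pics/s18z.png

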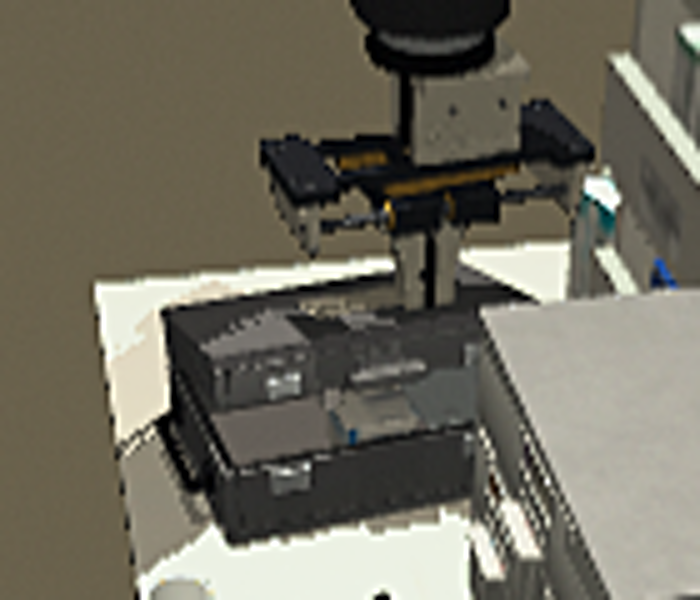

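Call:
arm_command(
  targets=[
    [[0,0,0],[1,-5,-7],1],
    [[0,0,0],[1,-4,-7],1],
    [[0,0,0],[0,-3,-7],1],
    [[0,0,0],[0,-2,-5],1],
  ],
)

```text
t: 22.95
eef_pos: [0.544, 0.2051, 0.2774]
ee_rot: [3.138, 0.002, -1.428]
force: [1.6, 0.3, 0.5]
width: 0.0005
```

Call:
arm_command(
  targets=[
    [[0,0,0],[0,-1,-3],1],
    [[0,0,0],[0,0,-2],1],
  ],
)

```text
t: 23.15
eef_pos: [0.5439, 0.2041, 0.2728]
ee_rot: [3.138, 0.002, -1.428]
force: [0.5, -0.5, 1.4]
width: 0.0006
```

Call:
arm_command(
  targets=[
    [[0,0,0],[0,0,-2],1],
  ],
)

```text
t: 23.25
eef_pos: [0.5439, 0.2043, 0.271]
ee_rot: [3.138, 0.002, -1.428]
force: [0.7, -1.0, 1.4]
width: 0.0002
```

```bash
python3 st.py|head -1
```

```text
t 23.25 tcp [0.5439 0.2043 0.271 ] rot [ 3.138e+00  2.000e-03 -1.428e+00] F [ 0.7 -1.   1.4] w 0.0002 grip [0.5433 0.2045 0.112 ] case [ 42.2 -36.  112. ] tip case [ 42.2 -36.   93. ] q [ 0.69  0.33 -0.37 -0.   -0.88 -0.55]
```

Shut plane is tip z≈90.5; continue by 1 mm until the force rises.

Call:
arm_command(
  targets=[
    [[0,0,0],[0,0,-1.5],1],
    [[0,0,0],[0,0,-1],1],
  ],
)

```text
t: 23.45
eef_pos: [0.5439, 0.2043, 0.2688]
ee_rot: [3.138, 0.002, -1.428]
force: [-3.7, -1.7, 11.6]
width: 0.0004
```

Call:
arm_command(
  targets=[
    [[0,0,0],[0,0,-1],1],
  ],
)

```text
t: 23.55
eef_pos: [0.5439, 0.2044, 0.2688]
ee_rot: [3.138, 0.002, -1.428]
force: [-7.1, -2.2, 18.6]
width: 0.0002
```

Call:
arm_command(
  targets=[
    [[0,0,0],[0,0,-1],1],
  ],
)

```text
t: 23.65
eef_pos: [0.5439, 0.2043, 0.2687]
ee_rot: [3.139, 0.002, -1.427]
force: [-10.9, -2.1, 25.8]
width: 0.0005
```

Call:
arm_command(
  targets=[
    [[0,0,0],[0,0,5],1],
    [[0,0,0],[0,0,30],1],
    [[0,0,0],[-10,0,48],1],
    [[0,0,0],[-20,20,45],1],
    [[0,0,0],[-30,30,30],1],
    [[0,0,0],[-30,40,10],1],
    [[0,0,0],[-20,45,0],1],
    [[0,0,0],[0,0,0],1],
  ],
)

```text
t: 24.45
eef_pos: [0.4347, 0.3402, 0.4312]
ee_rot: [3.139, 0.005, -1.424]
force: [0.2, -0.3, -1.0]
width: 0.0004
```

```bash
python3 st.py|head -1; python3 - <<'E'
from h import *
p,d=save('top','top20'); C=tocase(cloud(camera_params('top'),d))
k=(abs(C[...,0])<100)&(C[...,1]>-65)&(C[...,1]<65)&(C[...,2]>75)&(C[...,2]<110)
Q=C[k]; A=np.c_[Q[:,:2],np.ones(len(Q))]; r=np.linalg.lstsq(A,Q[:,2],rcond=None)[0]
print(len(Q),'lid plane',r,'at y=-65/65',r[2]-65*r[1],r[2]+65*r[1])
p,d=save('side','s20'); C=tocase(cloud(camera_params('side'),d))
k=(abs(C[...,0])<100)&(C[...,1]>-65)&(C[...,1]<65)&(C[...,2]>75)&(C[...,2]<110)
Q=C[k]; A=np.c_[Q[:,:2],np.ones(len(Q))]; print(len(Q),'side lid plane',np.linalg.lstsq(A,Q[:,2],rcond=None)[0])
f0=np.load('pics/top0.npz'); f1=np.load('pics/top20.npz')
df=np.abs(f0['p'].astype(int)-f1['p']).sum(2)[150:245,270:500]; print('changed px',(df>90).sum())
v,u=np.nonzero(df>90); print(u.min()+270,u.max()+270,v.min()+150,v.max()+150)
cv2.imwrite('pics/s20z.png',cv2.resize(cv2.imread('pics/s20.png')[80:240,260:400],None,fx=4,fy=3.7,interpolation=cv2.INTER_CUBIC))
E
```

```text
t 24.45 tcp [0.4347 0.3402 0.4312] rot [ 3.139  0.005 -1.424] F [ 0.2 -0.3 -1. ] w 0.0004 grip [0.4342 0.3409 0.2722] case [-46.3 114.6 272.2] tip case [-46.4 114.7 253.2] q [ 1.02  0.14 -0.22 -0.01 -1.21 -0.87]
4975 lid plane [ 7.72322527e-04 -9.42262767e-05  9.02710298e+01] at y=-65/65 90.27715455205052 90.26490513608306
1167 side lid plane [ 9.85417186e-04 -2.02852512e-03  8.97137309e+01]
changed px 209
429 477 190 210
```

View pics/s20z.png

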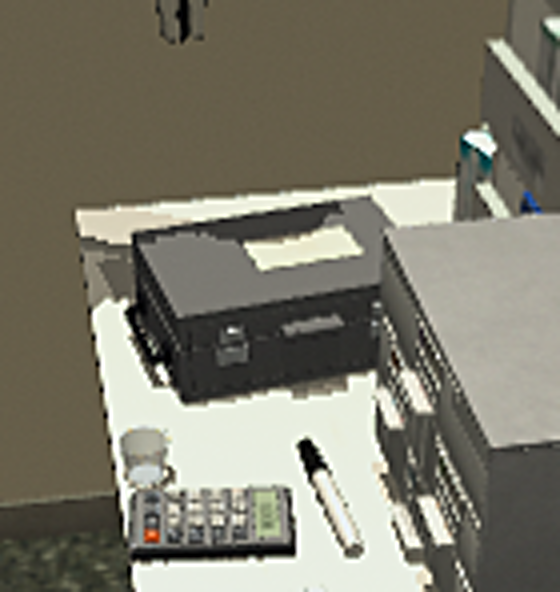

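View pics/top20.png

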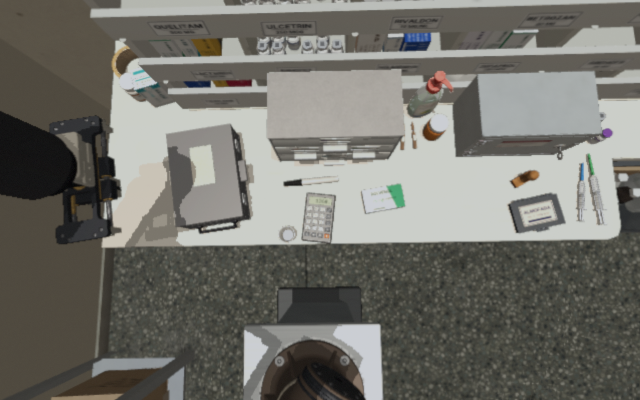

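The lid is level at 90 mm all over, which is its shut height. In the top view the cup, marker and wide carton are unmoved; only the slim carton's old spot has changed. The arm is clear, so I'm handing in.

```bash
python3 -c "
from station import *
print(job_done())"
```

```text
the job is handed in; nothing more can be done
None
```

The slim carton is packed under the cold plate with the lid shut. I handed the job in at about 24.5 s; no verdict came back.

**What I did:**
1. Pushed the lid back to about 2.0 rad to make room for the gripper.
2. Gripped the carton at one end with the tool tilted, put its nose under the cold plate and let it pivot flat.
3. Pushed it home with closed fingers in two stages. The second stage ended in a clear force rise to about 20 N.
4. Swung the lid down from behind and pressed it to a firm stop at about 26 N.

**Last checks:**
- **Carton, before closing:** its rear was at case x ≈ -14 mm, so its centre was at about 41.5 mm (home is 42.5). It was at y ≈ -9.5 mm, with its top level at 43 mm, so flat.
- **Lid:** the skin is level at 90.3 mm in the top camera and 89.7 mm in the side camera; shut is about 90.5 mm. The measured tilt is at most 0.002 rad.
- **Other things:** comparing first and last top pictures, only the slim carton's old spot changed among the worktop things. The cup, marker and wide carton did not move.
- **Arm:** it is clear of everything.

**What disagreed or went wrong:**
- One wrist-camera view read heights about 4 mm too high.
- The arm hit a joint limit (joint 3) at my first flattening pose. I backed off and let the carton pivot in the grip instead.

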